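# Vent, open and unload a bench gas steriliser

### The job

The steriliser run is over: turn the spring-return vent knob clockwise to its stop, hold it there for two seconds to let the gas out, and let it spring back. Then pull the retaining pin out of the hasp staple and lay it in the small dish, lift the lid off and lay it flat on the rubber mat, and move every fitting from the chamber into the empty one of the two aluminium trays (the other holds the batch still waiting to be sterilised; do not disturb it). Last, put the lid back on the empty chamber, seated flat, leaving the pin in the dish and the other things on the bench where they are.

Things in the scene. Friction and masses are not known exactly. Their poses are not given: they have to be found in the camera images.
- vent (a joint): angle of the spring-return vent knob, rad: 0 at rest, grows clockwise seen from above to its stop at 1.25; the spring takes 0.06 N m to leave 0 and 0.19 N m at the stop, and turns the knob back to 0 within about 1.5 s once let go
- vent_grip (a point): on the vent knob's vertical axis, 8 mm below the top of its grip. The knob is a black bar grip 48 mm long (along this point's x axis), 12 mm thick (along y) and 30 mm tall on a round foot, on top of the grey valve block at the right-hand side of the chamber (its left side when seen from beyond the bench); the bar's foot lies 22 mm below this point; the point turns with the knob
- chamber: gas steriliser, fixed: open-topped steel box 164 mm (its x) by 194 mm (its y), walls 7 mm, rim 115 mm above the bench, inside floor 50 mm above the bench; origin at the centre of its underside on the bench; its front, with the hasp, faces -x of its frame (toward the robot). The valve block, 76 by 70 mm and 105 mm tall, stands against its -y side, centred 35 mm behind its middle
- seat (a point): centre of the chamber's mouth, level with the rim; the lid's underside lies here when it is seated; axes as the chamber
- staple (a point): middle of the hasp staple's opening, on the pin's axis as it starts. The staple is an upright loop of 6 mm bar on the chamber's front, 30 mm wide over all (along the chamber's y), opening 18 mm wide, its top 28 mm above this point and 38 mm above the rim; it comes up through a 16 by 40 mm slot in the lid's front tab
- lid_plate (a point): the lid, at the centre of the underside of its plate: loose steel plate 174 mm (x) by 204 mm (y) by 6 mm, 0.3 to 0.6 kg, with a 6 mm deep locating rib below that drops inside the chamber mouth with 4 mm to spare, and a slotted tab 64 mm wide reaching to 123 mm in front (-x) of its middle; slot and staple have 5 mm to spare all round. Seated: this point on seat, axes along the chamber's. z axis up
- lid_handle (a point): middle of the lid's bar handle, an 11 mm square black bar 100 mm long along the lid's y axis, its centre 34 mm above the plate's top, held by posts near its ends (84 mm apart); 4 mm in front of the lid's middle, over its centre of mass
- pin_head (a point): middle of the pin's black grip head, a cylinder 22 mm across and 32 mm long, its axis along the point's x axis. The pin starts level, its head sticking out in front of the lid's tab toward the robot; it is pulled straight out along -x of its frame (the chamber's -x), at least 40 mm
- pin_shaft (a point): on the axis of the pin's 8 mm steel shaft, 40 mm from the middle of the head (+x); the shaft runs from 24 mm before this point to 36 mm beyond it; at the start this point lies in the staple
- dish: shallow steel dish for the pin, fixed, 85 mm (its x) by 130 mm (its y), 14 mm tall, walls and floor 3 to 5 mm; origin at the centre of its underside on the bench
- mat: black rubber mat for the lid, fixed, 200 mm (its x) by 235 mm (its y), 3 mm thick, on the bench to the robot's right; origin at the centre of its underside
- tray_1: one of two equal aluminium trays, fixed, 140 by 140 mm and 24 mm tall, walls 3.5 mm, inside floor 4 mm above its origin; origin at the centre of its underside, 3 mm above the bench on a grey pad. One of the trays is empty at the start, the other holds the waiting fittings: which is which varies
- tray_2: the other of the two equal trays, same sizes and origin
- fit_1_mid (a point): steel hose-barb fitting, 52 mm tall: a round flange 56 mm across and 6 mm thick with a ribbed stub 16 mm across rising from its middle (grip the stub, above the flange); 60 to 130 g; starts standing flange-down inside the closed chamber, or is absent; this point is half-way up on its axis, its z axis runs from flange to stub end
- fit_2_mid (a point): steel hose-barb fitting, 52 mm tall: a round flange 56 mm across and 6 mm thick with a ribbed stub 16 mm across rising from its middle (grip the stub, above the flange); 60 to 130 g; starts standing flange-down inside the closed chamber, or is absent; this point is half-way up on its axis, its z axis runs from flange to stub end
- fit_3_mid (a point): steel hose-barb fitting, 60 mm tall: a round flange 56 mm across and 6 mm thick with a ribbed stub 16 mm across rising from its middle (grip the stub, above the flange); 60 to 130 g; starts standing flange-down inside the closed chamber, or is absent; this point is half-way up on its axis, its z axis runs from flange to stub end
- fit_4_mid (a point): steel hose-barb fitting, 60 mm tall: a round flange 56 mm across and 6 mm thick with a ribbed stub 16 mm across rising from its middle (grip the stub, above the flange); 60 to 130 g; starts standing flange-down inside the closed chamber, or is absent; this point is half-way up on its axis, its z axis runs from flange to stub end
- wait_1_mid (a point): fitting of the waiting batch, 52 mm tall, of the same form; stands in one of the trays; point half-way up on its axis; leave alone
- wait_2_mid (a point): another fitting of the waiting batch, 60 mm tall, in the same tray as the first; leave alone
- jar: bystander: small amber jar, 48 mm across, 62 mm tall; origin under it
- wrench: bystander: steel wrench 150 mm long lying on the bench; origin at its middle, handle to its -x
- beaker: bystander: glass beaker 68 mm across, 85 mm tall; origin under it
- bottle: bystander: glass media bottle 70 mm across, 150 mm tall; origin under it
- clamp: bystander: steel clamp ring 68 mm across with a screw lug on its +x side, lying on the bench, 14 mm tall; origin under the ring's centre
Not all that is in view belongs to the job. What is shaped like the part that bears pin_head but red is not meant.

How it is judged:
On the way, in this order (a step that is already met when the one before it is completed fails the run):
1. the vent knob is turned clockwise to its stop (within 0.1 rad) and held there (value of joint vent above 1.15 rad), for 1.5 s.
2. the vent knob is let go and has sprung back (value of joint vent below 0.12 rad and contact force between the fingers and vent below 0.2 N), for 0.2 s.
3. the pin is out of the staple and lies in the dish, let go (x of pin_head in the frame of dish between -0.042 and 0.042 m and y of pin_head in the frame of dish between -0.064 and 0.064 m and z of pin_head in the frame of dish below 0.035 m and horizontal distance between pin_shaft and dish below 0.065 m and height (world z) of pin_shaft below 0.04 m and contact force between the fingers and pin below 0.2 N), for 0.3 s.
4. the lid is off and lies flat on the mat, let go (horizontal distance between lid_plate and mat below 0.07 m and height (world z) of lid_plate below 0.02 m and angle between lid_plate's own z axis and vertical below 0.1 rad and contact force between the fingers and lid below 0.2 N), for 0.3 s.
5. every fitting from the chamber is in the tray that was empty, let go (((horizontal distance between wait_1_mid and tray_1 below 0.07 m and x of fit_1_mid in the frame of tray_2 between -0.068 and 0.068 m and y of fit_1_mid in the frame of tray_2 between -0.068 and 0.068 m and z of each of fit_1_mid, fit_2_mid, fit_3_mid, fit_4_mid in the frame of tray_2 below 0.055 m and x of fit_2_mid in the frame of tray_2 between -0.068 and 0.068 m and y of fit_2_mid in the frame of tray_2 between -0.068 and 0.068 m and x of fit_3_mid in the frame of tray_2 between -0.068 and 0.068 m and y of fit_3_mid in the frame of tray_2 between -0.068 and 0.068 m and x of fit_4_mid in the frame of tray_2 between -0.068 and 0.068 m and y of fit_4_mid in the frame of tray_2 between -0.068 and 0.068 m) or (horizontal distance between wait_1_mid and tray_2 below 0.07 m and x of fit_1_mid in the frame of tray_1 between -0.068 and 0.068 m and y of fit_1_mid in the frame of tray_1 between -0.068 and 0.068 m and z of each of fit_1_mid, fit_2_mid, fit_3_mid, fit_4_mid in the frame of tray_1 below 0.055 m and x of fit_2_mid in the frame of tray_1 between -0.068 and 0.068 m and y of fit_2_mid in the frame of tray_1 between -0.068 and 0.068 m and x of fit_3_mid in the frame of tray_1 between -0.068 and 0.068 m and y of fit_3_mid in the frame of tray_1 between -0.068 and 0.068 m and x of fit_4_mid in the frame of tray_1 between -0.068 and 0.068 m and y of fit_4_mid in the frame of tray_1 between -0.068 and 0.068 m)) and contact force between the fingers and fit_1 below 0.2 N and contact force between the fingers and fit_2 below 0.2 N and contact force between the fingers and fit_3 below 0.2 N and contact force between the fingers and fit_4 below 0.2 N), for 0.3 s.
At the end, for the whole second after the job is handed in: All fittings from the chamber are in the tray that was empty, below 55 mm over its underside; the pin is in the dish; the lid is seated on the chamber (centre within 9 mm sideways and 10 mm in all, tilt under 0.03 rad); the vent knob is at rest (below 0.12 rad); nothing moves (((horizontal distance between wait_1_mid and tray_1 below 0.07 m and x of fit_1_mid in the frame of tray_2 between -0.068 and 0.068 m and y of fit_1_mid in the frame of tray_2 between -0.068 and 0.068 m and z of each of fit_1_mid, fit_2_mid, fit_3_mid, fit_4_mid in the frame of tray_2 below 0.055 m and x of fit_2_mid in the frame of tray_2 between -0.068 and 0.068 m and y of fit_2_mid in the frame of tray_2 between -0.068 and 0.068 m and x of fit_3_mid in the frame of tray_2 between -0.068 and 0.068 m and y of fit_3_mid in the frame of tray_2 between -0.068 and 0.068 m and x of fit_4_mid in the frame of tray_2 between -0.068 and 0.068 m and y of fit_4_mid in the frame of tray_2 between -0.068 and 0.068 m) or (horizontal distance between wait_1_mid and tray_2 below 0.07 m and x of fit_1_mid in the frame of tray_1 between -0.068 and 0.068 m and y of fit_1_mid in the frame of tray_1 between -0.068 and 0.068 m and z of each of fit_1_mid, fit_2_mid, fit_3_mid, fit_4_mid in the frame of tray_1 below 0.055 m and x of fit_2_mid in the frame of tray_1 between -0.068 and 0.068 m and y of fit_2_mid in the frame of tray_1 between -0.068 and 0.068 m and x of fit_3_mid in the frame of tray_1 between -0.068 and 0.068 m and y of fit_3_mid in the frame of tray_1 between -0.068 and 0.068 m and x of fit_4_mid in the frame of tray_1 between -0.068 and 0.068 m and y of fit_4_mid in the frame of tray_1 between -0.068 and 0.068 m)) and x of pin_head in the frame of dish between -0.042 and 0.042 m and y of pin_head in the frame of dish between -0.064 and 0.064 m and z of pin_head in the frame of dish below 0.035 m and horizontal distance between pin_shaft and dish below 0.065 m and height (world z) of pin_shaft below 0.04 m and horizontal distance between lid_plate and seat below 0.009 m and distance between lid_plate and seat below 0.01 m and angle between lid_plate's own z axis and vertical below 0.03 rad and value of joint vent below 0.12 rad and linear speed of each of lid, pin, fit_1, fit_2, fit_3, fit_4 below 0.02 m/s); the robot touches nothing.
It fails at once if a waiting fitting was moved more than 30 mm (distance of any of wait_1_mid, wait_2_mid from where it was at the start of the episode above 0.03 m).
It fails at once if a bystander was moved more than 40 mm (distance of any of jar, wrench, beaker, bottle, clamp from where it was at the start of the episode above 0.04 m).
Of fit_1, fit_2, fit_3, fit_4 only 2 to 4 are there at a start; the rules pass over those that are not, and their reading is None.
At some moment in a run one of fit_1, fit_2, fit_3, fit_4 may be knocked a few centimetres aside while the robot is not near it.
Once in a run the grip may slacken for a moment while it holds something.
It also fails if it takes over 210 s, if anything falls off the work surface, if the arm or the gripper's body presses on something with over 40 N, if the wrist force passes 120 N, or if a joint passes its speed limit or range.

### The arm

A 6-joint arm with a two-finger parallel gripper is mounted at the origin on the work surface. World frame = base frame: x ahead of the robot, y to its left, z up, the work surface at z = 0. Lengths are in m, angles in rad, forces in N, time in s.
With the tool pointing down it reaches from about 0.275 to 0.975 m from the base axis. Payload 8.4 kg.
Tool frame: the origin (TCP) lies midway between the tips of the shut fingers; the grasp point (between the pads) lies 19 mm behind it; y points along the fingers, x is the direction in which the jaws open and shut, and the axes are right-handed (so a half turn about y gives the same grasp; the last joint's range is limited). The gripper opens to 92 mm and grips with 3 to 60 N. Pads are 20 mm wide; open, the fingers measure 128 mm over their backs; the gripper's body (75 mm by 189 mm) begins 69 mm behind the grasp point.
Start: joints at [1.31, 0.353, 1.633, -0, 1.155, -0.002], TCP at [0.16, 0.604, 0.215] pointing down, gripper open.
Joint ranges: [-2.63, 2.63], [-0.92, 2.1], [0.06, 2.66], [-1.3, 4.44], [0, 2.69], [-3.02, 3.02]. Speed limits (rad/s): [2.22, 2.22, 2.79, 3.14, 3.14, 3.14].

### API

Orientations are given as a unit quaternion [x, y, z, w].
In Python, from plant import sensors, imaging, ctrl gives the robot as it stands.
- The arm moves only by the shell command python3 -m inch 'ROWS' [OPENING]. ROWS is JSON, a list of rows, each a list of 6 numbers: the shift along the tool's x, y, z in mm, then the turn, a rotation vector about the tool's x, y, z in rad. In form: [[x, y, z, ax, ay, az], ...]. A call has 1 to 12 rows; each row shifts and turns the commanded pose from where the row before left it, along the tool's axes as they then stand; what a row does not reach is not made up. A row lasts 1/8 s, in which the tool goes at most 62.5 mm and 10.7 degrees, less where a joint would pass 70% of its speed; a pose out of reach is approached as far as the arm can. A call with a gripper value outside its range is refused whole. OPENING is the closure in counts, from 0 (fully open) to 255 (shut), set as the call begins (- or left out, the last holds). The fingers move at their own pace and stop on an object; the grip force is fixed at half the most. Time passes only in rows, so rows that do not move let the fingers close. It gives the time, the measured TCP pose, the force and the opening at its end, in the units of the state.
- sensors.get_obs(): the state, without advancing time (a new reading comes with each control period).
- imaging.snapshot(name): name is "scene" or "top"; returns a dict with "image" (480x640x3 uint8, red, green, blue), "intrinsics" (3x3 intrinsics, pixels), "R" (3x3) and "t" (3): a world point X has camera coordinates R X + t. Camera axes: x right, y down, z forward; pixel columns grow to the right and rows downward; lengths in m; the calibration is good to about 2 mm. A picture is of the moment at which its call begins. There is no depth.
- ctrl.close_job(): hands the job in, once; it reports no verdict.
The state is a dict: "time": time; "joints": joint angles; "qvel": joint speeds; "joint_efforts": joint torques, N m; "eef_pos": TCP position; "tool_rot": TCP orientation; "ft_force": force on the tool from outside, world axes, zero at the start; "moment": the same for the moment, N m; "width": opening from 0.0 (shut) to 1.0 (fully open).
Only numpy, scipy, OpenCV 4.12 (cv2) and the standard library are available. Lean on these libraries where they do the work, as an engineer would, in place of code of your own. Each camera call takes 0.05 s, during which the arm holds its last target.

## Working session

There is one attempt and no reset: what is moved stays moved. The work goes in short steps, Python scripts to look and compute and a shell command to move; the robot and the scene stay as the last step left them, time stands still between calls to the robot, and variables do not carry over. Pictures are saved under pics/ and viewed, and the job is handed in when it is done.

```bash
ls -la; mkdir -p pics; python3 - <<'E'
from plant import sensors, imaging, ctrl
import cv2, numpy as np
o=sensors.get_obs()
for k,v in o.items(): print(k,np.round(v,4))
for n in ("scene","top"):
    s=imaging.snapshot(n); cv2.imwrite(f"pics/{n}0.png",s["image"][:,:,::-1]); print(n,s["intrinsics"],s["R"],s["t"])
E
```

```text
total 12
drwxr-xr-x  3 agent agent 4096 Dec  6 23:14 .
drwxr-xr-x 23 root  root  4096 Dec  6 23:14 ..
drwxr-xr-x  2 agent agent 4096 Dec  6 23:14 pics
time 0.0
joints [ 1.3096  0.3537  1.6342 -0.      1.1552 -0.0024]
qvel [ 0.0011  0.0004 -0.0002  0.001   0.0001 -0.0009]
joint_efforts [-4.10000e-03 -5.93844e+01 -3.34202e+01  6.94000e-02  2.36000e-02
 -2.00000e-04]
eef_pos [0.1598 0.6037 0.2139]
tool_rot [ 0.5607  0.4309 -0.4317 -0.56  ]
ft_force [ 0.5053 -0.7973  0.6112]
moment [ 0.0441 -0.0112 -0.006 ]
width 0.9965
scene [[593.52975699   0.         311.73212213]
 [  0.         593.52975699 234.15097565]
 [  0.           0.           1.        ]] [[ 0.13818404  0.99040114 -0.00327978]
 [ 0.7679756  -0.1092404  -0.6310943 ]
 [-0.6253948   0.08468837 -0.77569919]] [-0.05413127 -0.33916142  1.6768854 ]
top [[441.75089256   0.         318.05540556]
 [  0.         441.75089256 232.83279144]
 [  0.           0.           1.        ]] [[-0.00510031 -0.99996034  0.00730141]
 [-0.99086992  0.00406996 -0.13475992]
 [ 0.13472486 -0.00792206 -0.99085138]] [-0.02228264  0.52853507  0.91131498]
```

View pics/scene0.png

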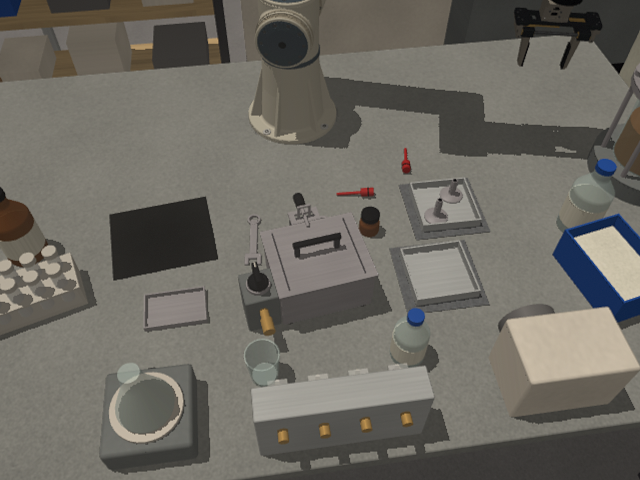

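View pics/top0.png

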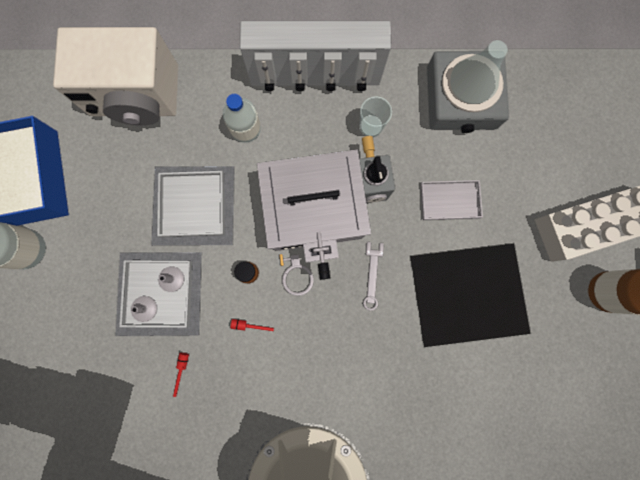

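Top view: the chamber is at about (315,198) with the handle at (312,197), the vent knob at (377,170), and the pin head (black) at (323,270). The empty tray is at (192,204), the tray with the waiting batch at (158,294), the mat at (470,295) and the dish at (450,200). The red pins at (237,324) and (183,358) are decoys. I'll enlarge these.

```bash
cat > h.py <<'E'
from plant import sensors, imaging, ctrl
import cv2, numpy as np
from scipy.spatial.transform import Rotation as Ro
def snap(n,fn=None):
    s=imaging.snapshot(n)
    if fn: cv2.imwrite(f"pics/{fn}.png",s["image"][:,:,::-1])
    return s
def cam(s):
    K=np.array(s["intrinsics"]);R=np.array(s["R"]);t=np.array(s["t"]);return K,R,t
def plane(s,px,z):
    K,R,t=cam(s); C=-R.T@t; d=R.T@np.linalg.inv(K)@np.array([px[0],px[1],1.0]); return C+d*(z-C[2])/d[2]
def proj(s,X):
    K,R,t=cam(s); p=K@(R@np.asarray(X,float)+t); return p[:2]/p[2]
def tri(s1,p1,s2,p2):
    P=[]
    for s in (s1,s2):
        K,R,t=cam(s); P.append(K@np.c_[R,t])
    X=cv2.triangulatePoints(P[0],P[1],np.array(p1,float).reshape(2,1),np.array(p2,float).reshape(2,1)).ravel(); return X[:3]/X[3]
def crop(s,box,f,fn):
    x0,y0,x1,y1=box; c=s["image"][y0:y1,x0:x1,::-1]
    c=cv2.resize(c,None,fx=f,fy=f,interpolation=cv2.INTER_CUBIC)
    st=20 if f<=4 else 10
    for x in range((x0//st+1)*st,x1,st): cv2.putText(c,str(x),((x-x0)*f,10),0,.35,(0,0,255),1); cv2.line(c,((x-x0)*f,12),((x-x0)*f,18),(0,0,255),1)
    for y in range((y0//st+1)*st,y1,st): cv2.putText(c,str(y),(0,(y-y0)*f+4),0,.35,(0,0,255),1)
    cv2.imwrite(f"pics/{fn}.png",c)
E
python3 - <<'E'
from h import *
t=snap("top");s=snap("scene")
crop(t,(245,125,405,320),3,"t1"); crop(s,(235,185,395,345),4,"s1")
crop(t,(270,215,400,315),6,"t2")
E
```

```text
(no output)
```

View pics/t1.png

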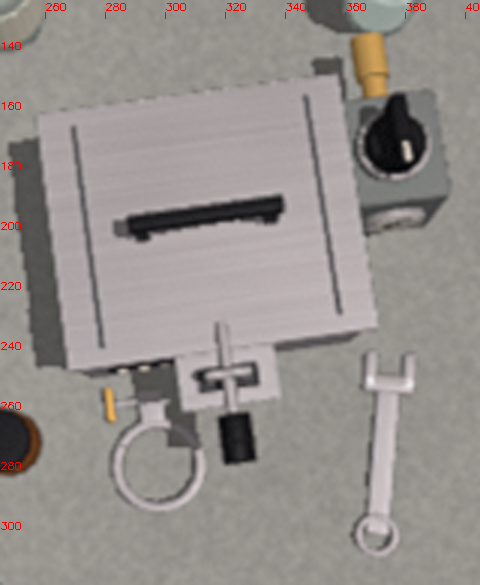

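View pics/s1.png

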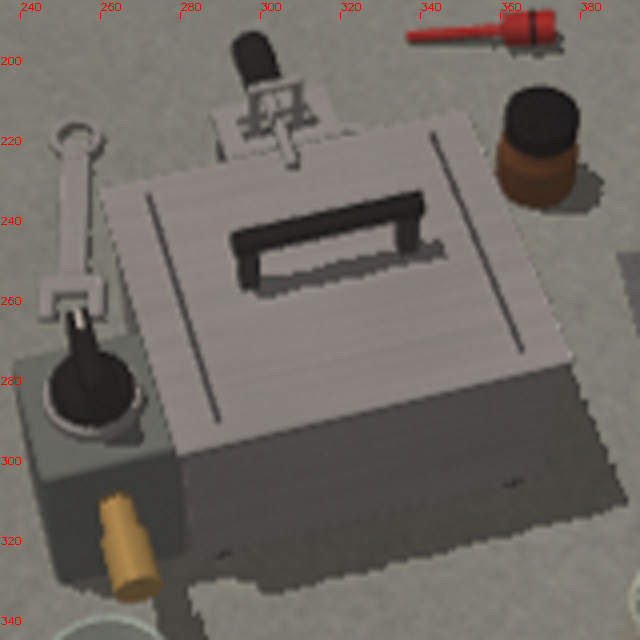

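View pics/t2.png

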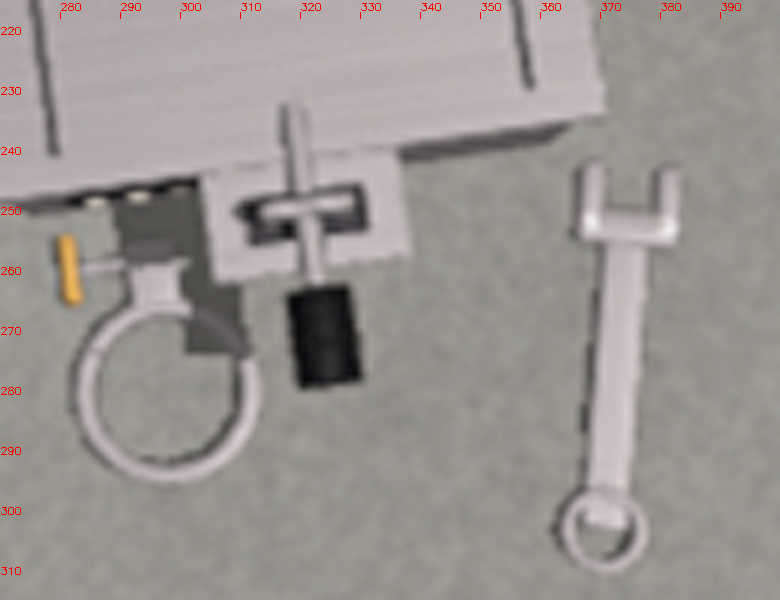

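```bash
python3 - <<'E'
from h import *
t=snap("top");s=snap("scene")
a=[(257.3,163.3),(357.7,149.3),(370.7,233.3),(268.3,248.3)]
P=np.array([plane(t,p,0.121) for p in a]); print(P.round(4))
print("sides",[np.linalg.norm(P[i]-P[(i+1)%4]).round(4) for i in range(4)], "ctr",P.mean(0).round(4))
e=(P[0]-P[3])+(P[1]-P[2]); print("yaw x",np.degrees(np.arctan2(e[1],e[0])))
e=(P[0]-P[1])+(P[3]-P[2]); print("yaw y",np.degrees(np.arctan2(-e[0],e[1])))
a=[(236,446,),]
crop(t,(350,140,405,200),10,"t3"); crop(s,(238,245,288,315),8,"s3")
# pin head: triangulate head end centers
K=None
for n,im in(("top",t["image"]),("scene",s["image"])):
    m=(im.max(2)<40).astype(np.uint8)
    nn,l,st,c=cv2.connectedComponentsWithStats(m)
    print(n,[(tuple(c[i].round(1)),int(st[i][4])) for i in range(1,nn) if st[i][4]>60])
E
```

```text
[[ 0.657   0.0962  0.121 ]
 [ 0.6853 -0.1043  0.121 ]
 [ 0.5155 -0.1267  0.121 ]
 [ 0.487   0.0726  0.121 ]]
sides [np.float64(0.2024), np.float64(0.1713), np.float64(0.2014), np.float64(0.1716)] ctr [ 0.5862 -0.0156  0.121 ]
yaw x 7.716129941602485
yaw y 8.093673676894856
top [((np.float64(79.5), np.float64(96.5)), 144), ((np.float64(91.3), np.float64(108.6)), 79), ((np.float64(467.0), np.float64(128.0)), 97), ((np.float64(375.6), np.float64(170.4)), 303), ((np.float64(312.5), np.float64(196.7)), 206), ((np.float64(469.2), np.float64(294.8)), 9521), ((np.float64(243.3), np.float64(270.7)), 259), ((np.float64(323.4), np.float64(270.2)), 129)]
scene [((np.float64(221.2), np.float64(29.8)), 500), ((np.float64(568.0), np.float64(2.1)), 144), ((np.float64(558.1), np.float64(22.9)), 1348), ((np.float64(565.4), np.float64(54.8)), 97), ((np.float64(617.7), np.float64(66.0)), 67), ((np.float64(159.6), np.float64(239.5)), 5355), ((np.float64(370.1), np.float64(215.0)), 246), ((np.float64(321.1), np.float64(239.9)), 180), ((np.float64(258.5), np.float64(281.1)), 230)]
```

View pics/t3.png

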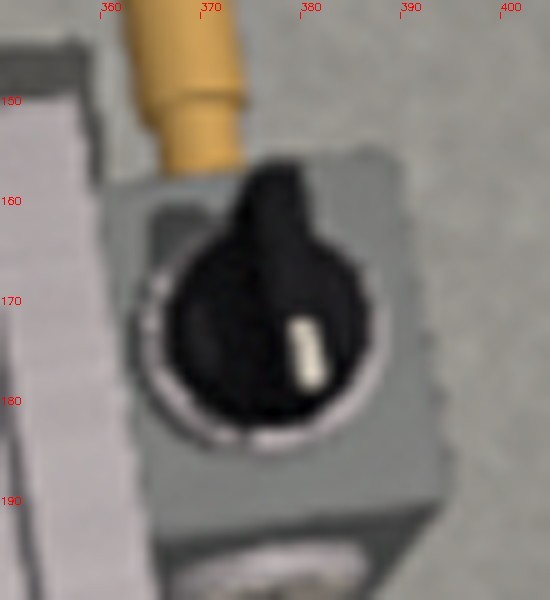

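View pics/s3.png

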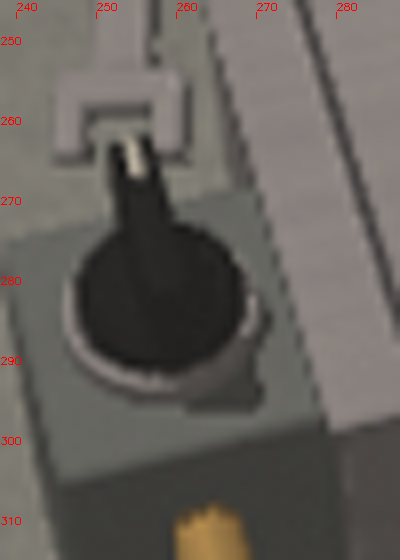

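```bash
python3 - <<'E'
from h import *
t=snap("top");s=snap("scene")
print("mark",tri(t,(380.3,175.3),s,(253.7,264.2)))
print("mark outer",tri(t,(381.2,178.5),s,(253.3,261.3)), "inner", tri(t,(379.6,172.2),s,(254.3,267)))
for z in(.14,.145,.15): print(z,plane(t,(381.3,179.5),z),plane(t,(377.5,156),z))
# block top corners top view z=.105
for p in [(389,155.5),(393.8,191),(366,193.5),(360,158)]: print("blk",plane(t,p,.105))
# foot circle: px ellipse
print("foot",plane(t,(376.5,173),.112), plane(s,(257.5,283),.112))
print("pinhead",tri(t,(323.6,270.3),s,(297.8,198.5)))
print("handle",tri(t,(312.5,196.7),s,(320.5,237)))
c=np.array([.5862,-.0156]);y=np.radians(7.9);X=np.array([np.cos(y),np.sin(y)]);Y=np.array([-X[1],X[0]])
print("valve exp (35mm behind, -y)",c+X*.035-Y*(.097+.038),c+X*.035-Y*(.097+.035), "tab tip",c-X*.123)
print("staple px", plane(t,(320,249),.15), plane(t,(307,249),.15))
for p in [(287.8,288.5)]: pass
for n,p,z in [("headfront",(325.3,278.5),.125),("headback",(321,263.5),.125),("shaftend",(317.5,233),.125)]: print(n,plane(t,p,z))
E
```

```text
mark [ 0.622909   -0.14501427  0.15283046]
mark outer [ 0.61644377 -0.14565219  0.15383701] inner [ 0.62921226 -0.14423749  0.15199087]
0.14 [ 0.61818558 -0.14712081  0.14      ] [ 0.66533028 -0.1408366   0.14      ]
0.145 [ 0.61688299 -0.14634233  0.145     ] [ 0.66374518 -0.14009577  0.145     ]
0.15 [ 0.61558041 -0.14556385  0.15      ] [ 0.66216007 -0.13935495  0.15      ]
blk [ 0.6774135  -0.16949769  0.105     ]
blk [ 0.60345265 -0.17720069  0.105     ]
blk [ 0.59850031 -0.12104486  0.105     ]
blk [ 0.67231957 -0.11028427  0.105     ]
foot [ 0.63890961 -0.14215297  0.112     ] [ 0.63957914 -0.14288141  0.112     ]
pinhead [ 0.44316154 -0.03624442  0.13138877]
handle [ 0.58034071 -0.01006828  0.16139072]
valve exp (35mm behind, -y) [ 0.63942284 -0.14450822] [ 0.63901051 -0.14153669] tab tip [ 0.46436734 -0.03250568]
staple px [ 0.48231468 -0.02729282  0.15      ] [ 0.48242133 -0.00293363  0.15      ]
headfront [ 0.4280479  -0.03741934  0.125     ]
headback [ 0.45678575 -0.02936163  0.125     ]
shaftend [ 0.5159833  -0.02292486  0.125     ]
```

```bash
cat >> h.py <<'E'
def tool():
    o=sensors.get_obs(); return np.array(o["eef_pos"]),Ro.from_quat(o["tool_rot"]),o
def go(pos,yaw=None):
    """tool-frame shift (mm) to world pos, and turn about tool y for jaw axis (tool x) world azimuth yaw (deg), tool down"""
    p,R,o=tool(); d=R.inv().apply(np.array(pos)-p)*1000
    out=f"shift mm {d.round(1)}"
    if yaw is not None:
        yw=np.radians(yaw); x=np.array([np.cos(yw),np.sin(yw),0]); y=np.array([0,0,-1.]); z=np.cross(x,y)
        T=Ro.from_matrix(np.c_[x,y,z]); out+=f"  rotvec {(R.inv()*T).as_rotvec().round(4)}"
    print(out)
def st():
    p,R,o=tool(); x=R.as_matrix()
    print("t",round(float(o["time"]),2),"tcp",p.round(4),"jawaz",np.degrees(np.arctan2(x[1,0],x[0,0])).round(1),"down",x[:,1].round(4),"j",np.round(o["joints"],3),"F",np.round(o["ft_force"],1),"M",np.round(o["moment"],2),"w",round(float(o["width"]),3))
E
python3 -c "
from h import *
st(); print(tool()[1].as_matrix().round(3))
go((.639,-.1425,.215),97.8); go((.639,-.1425,.215),-82.2)"
```

```text
t 0.4 tcp [0.1599 0.6041 0.2145] jawaz 75.2 down [-0.e+00 -2.e-04 -1.e+00] j [ 1.31   0.353  1.633 -0.     1.155 -0.002] F [ 0.8  0.3 -0.1] M [-0.01  0.01  0.  ] w 1.0
[[ 0.256 -0.    -0.967]
 [ 0.967 -0.     0.256]
 [-0.    -1.    -0.   ]]
shift mm [-5.992e+02 -4.000e-01 -6.542e+02]  rotvec [-0.000e+00 -3.949e-01 -2.000e-04]
shift mm [-5.992e+02 -4.000e-01 -6.542e+02]  rotvec [ 3.0000e-04  2.7466e+00 -0.0000e+00]
```

```bash
python3 -m inch '[[-33.3,0,-36.3,0,0,0],[-33.3,0,-36.3,0,0,0],[-33.3,0,-36.3,0,0,0],[-33.3,0,-36.3,0,0,0],[-33.3,0,-36.3,0,0,0],[-33.3,0,-36.3,0,0,0],[-33.3,0,-36.3,0,0,0],[-33.3,0,-36.3,0,0,0],[-33.3,0,-36.3,0,0,0],[-33.3,0,-36.3,0,0,0],[-33.3,0,-36.3,0,0,0],[-33.3,0,-36.3,0,0,0]]' 170
python3 -m inch '[[-33.3,0,-36.3,0,0,0],[-33.3,0,-36.3,0,0,0],[-33.3,0,-36.3,0,0,0],[-33.3,0,-36.3,0,0,0],[-33.3,0,-36.3,0,0,0],[-33.3,0,-36.3,0,0,0],[0,0,0,0,-0.18,0],[0,0,0,0,-0.18,0],[0,0,0,0,-0.04,0],[0,0,0,0,0,0]]'
python3 -c "
from h import *
st(); go((.639,-.1425,.150),97.8)"
```

```text
time: 1.9
eef_pos: [0.4796, 0.1049, 0.2149]
tool_rot: [0.56, 0.432, -0.431, -0.56]
ft_force: [0.6, 0.5, -0.9]
width: 0.331
time: 3.15
eef_pos: [0.6382, -0.1425, 0.2145]
tool_rot: [-0.464, -0.534, 0.534, 0.464]
ft_force: [0.1, -0.8, 0.3]
width: 0.336
t 3.15 tcp [ 0.6382 -0.1425  0.2145] jawaz 98.1 down [-1.e-04  0.e+00 -1.e+00] j [-0.222  0.398  1.567  0.     1.177 -1.933] F [ 0.1 -0.8  0.3] M [ 0.03  0.03 -0.01] w 0.336
shift mm [-0.1 64.5 -0.8]  rotvec [-0.0001  0.0045  0.    ]
```

```bash
python3 -m inch '[[0,25,-1,0,0,0],[0,25,0,0,0,0],[0,4,0,0,0,0],[0,0,0,0,0,0]]'
python3 -c "
from h import *
s=snap('scene');crop(s,(215,215,315,315),6,'s4')"
```

```text
time: 3.65
eef_pos: [0.6394, -0.1424, 0.161]
tool_rot: [0.464, 0.534, -0.534, -0.464]
ft_force: [0.8, 0.3, 0.7]
width: 0.335
```

View pics/s4.png

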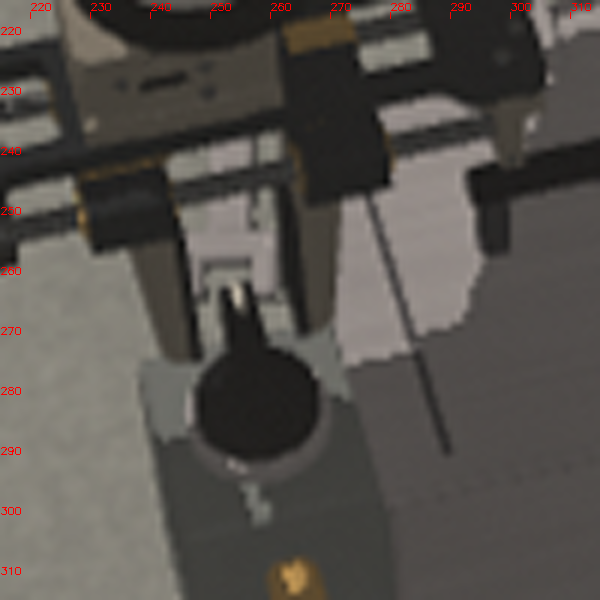

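The fingers straddle the bar: tips at (246,274) and (267,270), white mark of the grip at (253,263). Next I lower and close.

```bash
python3 -m inch '[[0,17,0,0,0,0],[0,14,0,0,0,0],[0,0,0,0,0,0]]'
python3 -m inch '[[0,0,0,0,0,0],[0,0,0,0,0,0],[0,0,0,0,0,0],[0,0,0,0,0,0],[0,0,0,0,0,0]]' 255
python3 -c "
from h import *
st()"
```

```text
time: 4.08
eef_pos: [0.638, -0.1421, 0.1277]
tool_rot: [-0.463, -0.533, 0.535, 0.464]
ft_force: [-0.9, -0.4, 0.3]
width: 0.329
time: 4.7
eef_pos: [0.6394, -0.1416, 0.13]
tool_rot: [0.463, 0.534, -0.534, -0.464]
ft_force: [-0.8, 5.4, 1.5]
width: 0.128
t 4.7 tcp [ 0.6394 -0.1416  0.13  ] jawaz 98.1 down [ 5.e-04  1.e-03 -1.e+00] j [-2.210e-01  4.830e-01  1.637e+00  1.000e-03  1.022e+00 -1.933e+00] F [-0.8  5.4  1.5] M [ 0.97  0.03 -0.03] w 0.128
```

```bash
python3 -m inch '[[0,0,0,0,0.15,0],[0,0,0,0,0.15,0],[0,0,0,0,0.15,0],[0,0,0,0,0.15,0],[0,0,0,0,0.15,0],[0,0,0,0,0.15,0],[0,0,0,0,0.15,0],[0,0,0,0,0.1,0],[0,0,0,0,0.08,0],[0,0,0,0,0,0]]'
python3 -c "
from h import *
st()"
```

```text
time: 5.95
eef_pos: [0.6399, -0.1425, 0.1299]
tool_rot: [0.687, 0.17, -0.169, -0.686]
ft_force: [3.5, 1.9, -1.6]
width: 0.132
t 5.95 tcp [ 0.6399 -0.1425  0.1299] jawaz 27.7 down [ 1.6e-03 -5.0e-04 -1.0e+00] j [-0.221  0.483  1.637 -0.     1.02  -0.704] F [ 3.5  1.9 -1.6] M [ 0.17 -0.55  0.23] w 0.132
```

```bash
python3 -m inch '[[0,0,0,0,0.03,0],[0,0,0,0,0.0,0],[0,0,0,0,0,0],[0,0,0,0,0,0],[0,0,0,0,0,0],[0,0,0,0,0,0],[0,0,0,0,0,0],[0,0,0,0,0,0],[0,0,0,0,0,0],[0,0,0,0,0,0]]'
python3 -c "
from h import *
st();s=snap('scene');crop(s,(215,215,315,315),6,'s5')"
python3 -m inch '[[0,0,0,0,0,0],[0,0,0,0,0.0,0],[0,0,0,0,0,0],[0,0,0,0,0,0],[0,0,0,0,0,0],[0,0,0,0,0,0],[0,0,0,0,0,0],[0,0,0,0,0,0]]'

```

```text
time: 7.2
eef_pos: [0.6399, -0.1425, 0.1299]
tool_rot: [0.689, 0.159, -0.158, -0.689]
ft_force: [5.2, 1.2, -1.1]
width: 0.13
t 7.2 tcp [ 0.6399 -0.1425  0.1299] jawaz 25.9 down [ 1.5e-03 -3.0e-04 -1.0e+00] j [-0.221  0.483  1.637  0.     1.02  -0.674] F [ 5.2  1.2 -1.1] M [ 0.08 -0.91  0.14] w 0.13
time: 8.25
eef_pos: [0.6399, -0.1425, 0.1299]
tool_rot: [0.689, 0.159, -0.158, -0.689]
ft_force: [5.2, 0.6, -1.1]
width: 0.133
```

View pics/s5.png

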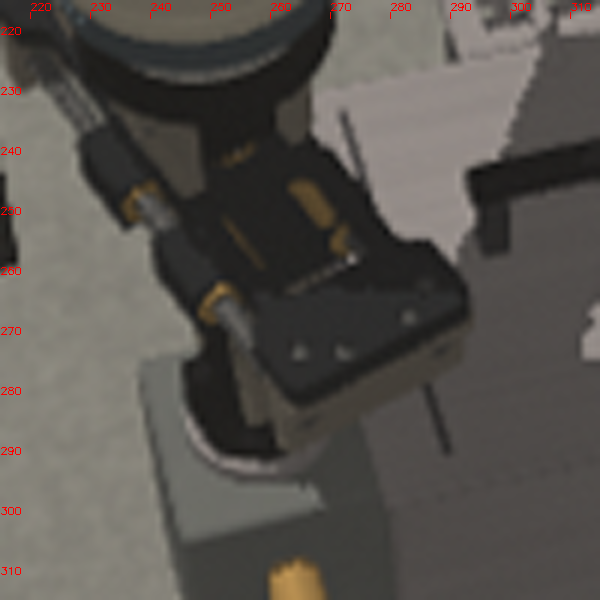

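The tool has turned 1.26 rad and held there for more than 2 s with the grip intact. I'll release with the fingers wide, then lift.

```bash
python3 -m inch '[[0,0,0,0,0,0],[0,0,0,0,0,0],[0,0,0,0,0,0],[0,0,0,0,0,0],[0,-20,0,0,0,0],[0,-30,0,0,0,0],[0,-40,0,0,0,0],[0,-40,0,0,0,0],[0,0,0,0,0,0]]' 0
python3 -c "
from h import *
st();s=snap('scene');crop(s,(215,215,315,315),6,'s6')"

```

```text
time: 9.38
eef_pos: [0.6415, -0.1434, 0.2651]
tool_rot: [0.691, 0.161, -0.156, -0.688]
ft_force: [-0.1, -0.3, -0.1]
width: 0.998
t 9.38 tcp [ 0.6415 -0.1434  0.2651] jawaz 25.9 down [ 0.008  -0.0025 -1.    ] j [-2.220e-01  3.580e-01  1.512e+00 -1.000e-03  1.263e+00 -6.730e-01] F [-0.1 -0.3 -0.1] M [-0.06  0.02  0.02] w 0.998
```

View pics/s6.png

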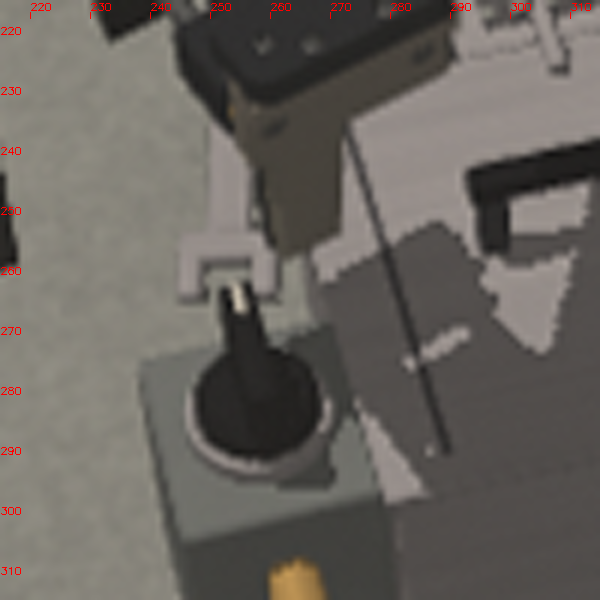

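The knob is back at rest (mark at (253,263), as before). Next is the pin: the candidates are the black head at top (323,270), in the staple, and the red ones at (237,324) and (183,358). The black one is meant, since it sits in the staple and the red ones lie loose (t2 crop). I'll measure the dish, mat and trays, then approach.

```bash
python3 - <<'E'
from h import *
t=snap("top"); im=cv2.imread("pics/top0.png")
s0=dict(t); s0["image"]=im[:,:,::-1]
crop(s0,(405,165,545,355),4,"t4"); crop(s0,(110,155,245,345),4,"t5")
g=im.max(2)
m=(g<45).astype(np.uint8); m[:, :400]=0; m[:230]=0
c=max(cv2.findContours(m,0,2)[0],key=cv2.contourArea); b=cv2.boxPoints(cv2.minAreaRect(c)); P=np.array([plane(t,p,.003) for p in b]); print("mat",b.round(1).tolist(),P.round(4).tolist(),P.mean(0).round(4))
E
```

```text
mat [[410.29998779296875, 255.89999389648438], [517.5, 241.89999389648438], [529.4000244140625, 332.8999938964844], [422.20001220703125, 346.8999938964844]] [[0.4807, -0.2284, 0.003], [0.5107, -0.4678, 0.003], [0.3128, -0.4804, 0.003], [0.2848, -0.2474, 0.003]] [ 0.3972 -0.356   0.003 ]
```

View pics/t4.png

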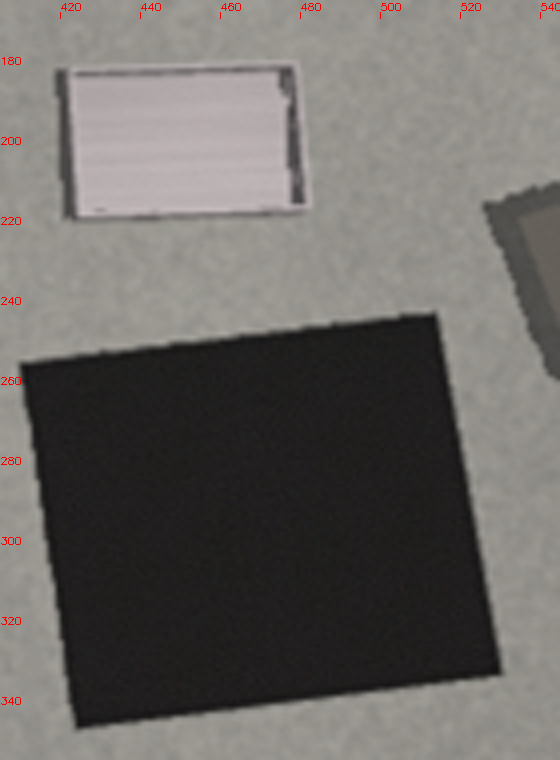

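View pics/t5.png

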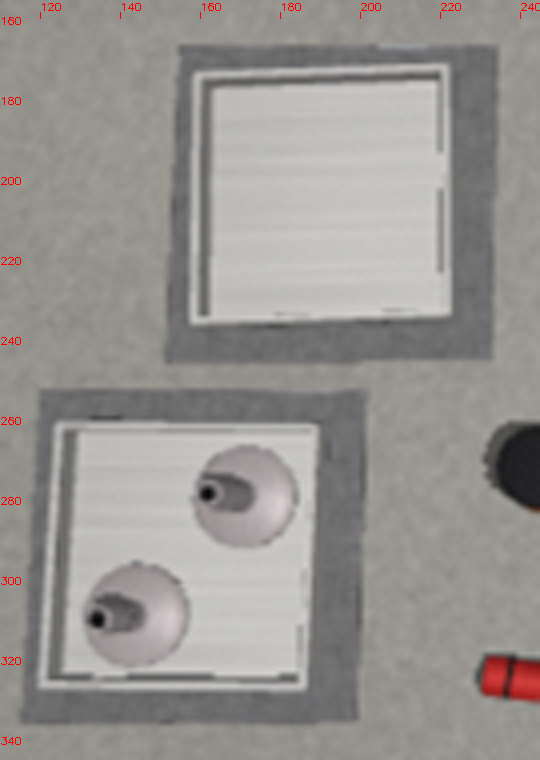

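```bash
python3 - <<'E'
from h import *
t=snap("top")
for n,z,a in [("mat",.003,[(410.5,256.2),(514.2,243.2),(530.5,333.5),(424.2,346.7)]),("dish",.014,[(423,181.5),(478.5,181),(482.5,216.8),(424,219.2)]),("tray",.027,[(158.3,173),(222,171),(223,233.5),(157.5,236.5)])]:
    P=np.array([plane(t,p,z) for p in a]); e=(P[0]-P[3])+(P[1]-P[2]);f=(P[0]-P[1])+(P[3]-P[2])
    print(n,P.mean(0).round(4),"sides",[np.linalg.norm(P[i]-P[(i+1)%4]).round(4) for i in range(4)],"yaw",np.degrees(np.arctan2(e[1],e[0])).round(1),np.degrees(np.arctan2(-f[0],f[1])).round(1))
go((.440,-.0345,.215),97.9)
E
```

```text
mat [ 0.3962 -0.3558  0.003 ] sides [np.float64(0.2331), np.float64(0.1976), np.float64(0.2325), np.float64(0.1962)] yaw 6.6 6.7
dish [ 0.6049 -0.3229  0.014 ] sides [np.float64(0.1244), np.float64(0.0813), np.float64(0.1299), np.float64(0.0853)] yaw 1.2 1.3
tray [0.596  0.2535 0.027 ] sides [np.float64(0.1398), np.float64(0.139), np.float64(0.141), np.float64(0.1409)] yaw 2.0 2.1
shift mm [-131.7   44.6  184. ]  rotvec [ 0.0000e+00 -1.2569e+00 -4.0000e-04]
```

```bash
python3 -m inch '[[-26.3,0,36.8,0,0,0],[-26.3,0,36.8,0,0,0],[-26.3,0,36.8,0,0,0],[-26.3,0,36.8,0,0,0],[-26.3,0,36.8,0,0,0],[0,0,0,0,-0.18,0],[0,0,0,0,-0.18,0],[0,0,0,0,-0.18,0],[0,0,0,0,-0.18,0],[0,0,0,0,-0.18,0],[0,0,0,0,-0.18,0],[0,0,0,0,-0.177,0]]'
python3 -m inch '[[0,40,0,0,0,0],[0,10,0,0,0,0],[0,0,0,0,0,0]]' 100
python3 -c "
from h import *
st();go((.440,-.0345,.112),97.9);s=snap('scene');crop(s,(250,150,350,250),6,'s7');crop(snap('top'),(250,210,400,310),5,'t7')"
```

```text
time: 11.02
eef_pos: [0.4397, -0.0343, 0.2585]
tool_rot: [-0.462, -0.534, 0.535, 0.463]
ft_force: [1.0, 0.5, 0.6]
width: 0.996
time: 11.4
eef_pos: [0.4398, -0.0342, 0.2089]
tool_rot: [-0.464, -0.533, 0.534, 0.465]
ft_force: [0.4, 0.7, 0.9]
width: 0.696
t 11.4 tcp [ 0.4398 -0.0342  0.2089] jawaz 97.9 down [-2.5e-03  1.0e-04 -1.0e+00] j [-0.081  0.069  2.012 -0.     1.063 -1.79 ] F [0.4 0.7 0.9] M [ 0.01  0.03 -0.04] w 0.696
shift mm [-0.3 96.9 -0.4]  rotvec [-0.0025  0.0001  0.0005]
```

View pics/s7.png

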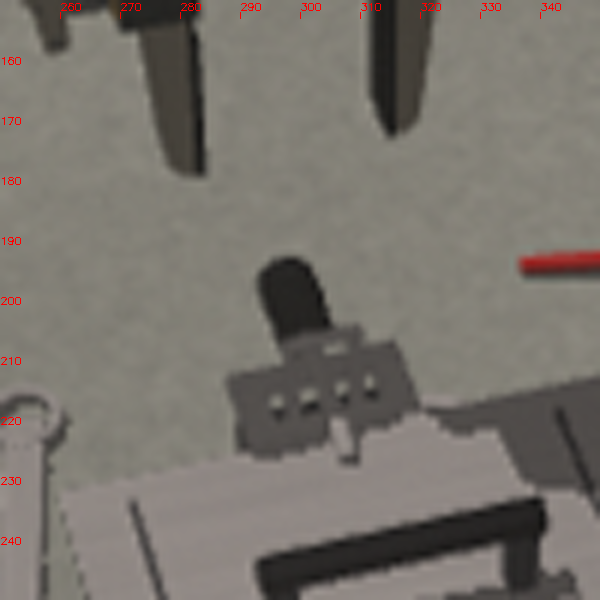

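The open fingers, tips at (283,178) and (314,172), straddle the black head at (297,198). I'll lower to z 0.112 and close.

```bash
python3 -m inch '[[0,40,0,0,0,0],[0,37,0,0,0,0],[0,20,0,0,0,0],[0,0,0,0,0,0]]'
python3 -m inch '[[0,0,0,0,0,0],[0,0,0,0,0,0],[0,0,0,0,0,0],[0,0,0,0,0,0],[0,0,0,0,0,0]]' 255
python3 -c "
from h import *
st()"
```

```text
time: 12.0
eef_pos: [0.4402, -0.0342, 0.1123]
tool_rot: [-0.464, -0.533, 0.534, 0.465]
ft_force: [0.8, -0.1, -0.1]
width: 0.605
time: 12.62
eef_pos: [0.4408, -0.0343, 0.1128]
tool_rot: [0.464, 0.533, -0.533, -0.464]
ft_force: [-0.4, -0.8, 0.7]
width: 0.227
t 12.62 tcp [ 0.4408 -0.0343  0.1128] jawaz 97.9 down [ 7.e-04 -1.e-04 -1.e+00] j [-0.081  0.208  2.106 -0.     0.827 -1.79 ] F [-0.4 -0.8  0.7] M [ 0.04 -0.08 -0.05] w 0.227
```

```bash
python3 -m inch '[[0,0,8,0,0,0],[0,0,10,0,0,0],[0,0,12,0,0,0],[0,0,15,0,0,0],[0,0,15,0,0,0],[0,0,10,0,0,0],[0,0,0,0,0,0]]'
python3 -c "
from h import *
st();s=snap('scene');crop(s,(250,130,350,250),5,'s8')"
```

```text
time: 13.5
eef_pos: [0.3702, -0.044, 0.1125]
tool_rot: [-0.464, -0.533, 0.533, 0.465]
ft_force: [0.0, -0.2, -0.7]
width: 0.233
t 13.5 tcp [ 0.3702 -0.044   0.1125] jawaz 97.9 down [-5.e-04  0.e+00 -1.e+00] j [-0.122  0.106  2.238 -0.     0.798 -1.831] F [ 0.  -0.2 -0.7] M [ 0.08 -0.03 -0.  ] w 0.233
```

View pics/s8.png

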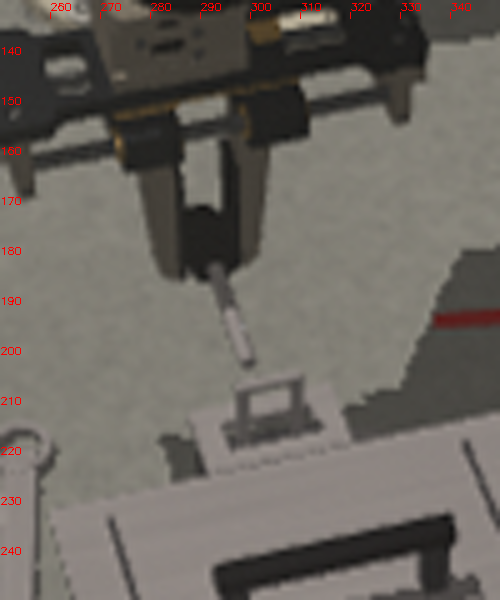

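The pin is clear of the staple (shaft tip at (298,202), staple empty). I'll lift it, turn it and take it to the dish.

```bash
python3 -m inch '[[0,-40,0,0,0,0],[0,-40,0,0,0,0],[0,-30,0,0,0,0],[0,0,0,0,0,0]]'
python3 -c "
from h import *
st();go((.604,-.290,.22),1.3)"
```

```text
time: 14.05
eef_pos: [0.3732, -0.044, 0.2245]
tool_rot: [0.466, 0.534, -0.532, -0.463]
ft_force: [-0.6, 0.1, -0.2]
width: 0.231
t 14.05 tcp [ 0.3732 -0.044   0.2245] jawaz 97.9 down [ 4.7e-03 -6.0e-04 -1.0e+00] j [-0.121 -0.07   2.113  0.     1.094 -1.831] F [-0.6  0.1 -0.2] M [0.05 0.09 0.02] w 0.231
shift mm [-275.4    5.8 -194.7]  rotvec [0.0045 1.6864 0.003 ]
```

```bash
python3 -m inch '[[-34.4,0,-24.3,0,0,0],[-34.4,0,-24.3,0,0,0],[-34.4,0,-24.3,0,0,0],[-34.4,0,-24.3,0,0,0],[-34.4,0,-24.3,0,0,0],[-34.4,0,-24.3,0,0,0],[-34.4,0,-24.3,0,0,0],[-34.4,0,-24.3,0,0,0],[0,0,0,0,0,0]]'
python3 -m inch '[[0,0,0,0,0.1686,0],[0,0,0,0,0.1686,0],[0,0,0,0,0.1686,0],[0,0,0,0,0.1686,0],[0,0,0,0,0.1686,0],[0,0,0,0,0.1686,0],[0,0,0,0,0.1686,0],[0,0,0,0,0.1686,0],[0,0,0,0,0.1686,0],[0,0,0,0,0.1686,0],[0,0,0,0,0,0]]'
python3 -c "
from h import *
st();go((.604,-.290,.05),1.3);s=snap('scene');crop(s,(110,200,260,350),4,'s9');t=snap('top');crop(t,(390,140,510,260),5,'t9')"
```

```text
time: 15.18
eef_pos: [0.6026, -0.2912, 0.2199]
tool_rot: [-0.464, -0.533, 0.533, 0.465]
ft_force: [-0.4, 0.3, -1.2]
width: 0.231
time: 16.55
eef_pos: [0.6008, -0.2887, 0.2214]
tool_rot: [-0.707, -0.008, 0.009, 0.707]
ft_force: [0.3, -0.8, -0.8]
width: 0.229
t 16.55 tcp [ 0.6008 -0.2887  0.2214] jawaz 1.4 down [-0.0017  0.001  -1.    ] j [-0.45   0.413  1.529  0.     1.202 -0.475] F [ 0.3 -0.8 -0.8] M [-0.05  0.07 -0.01] w 0.229
shift mm [  3.5 171.3  -1.5]  rotvec [-0.001   0.0018 -0.0017]
```

View pics/s9.png

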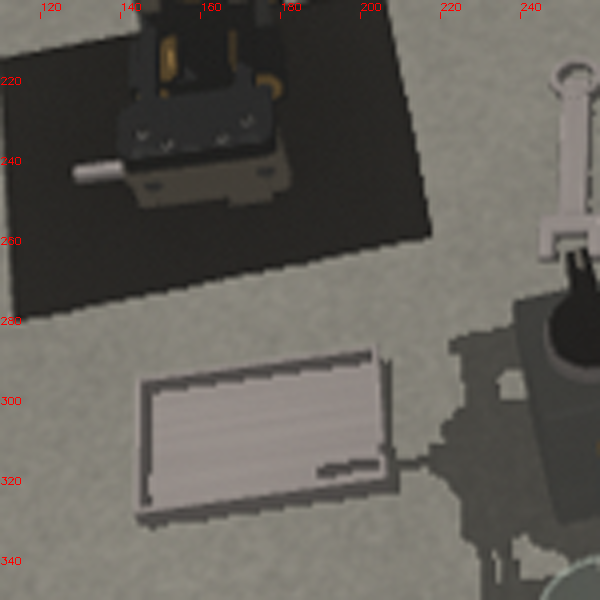

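View pics/t9.png

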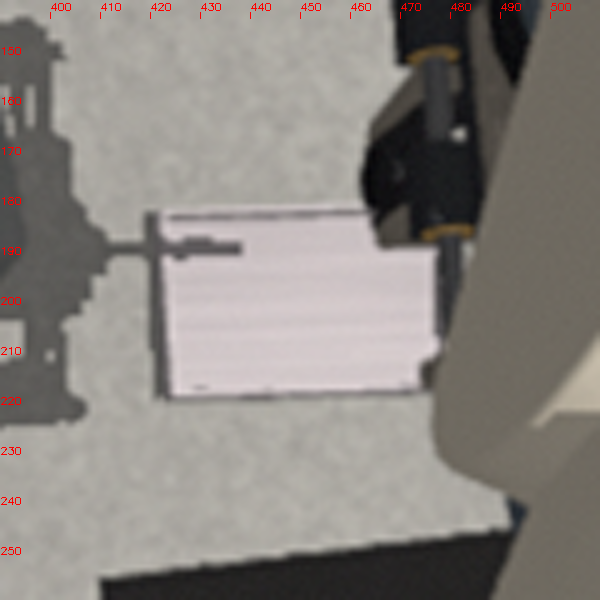

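```bash
python3 - <<'E'
from h import *
s=snap("scene")
P=np.array([plane(s,p,.014) for p in [(145,295.5),(203.5,287),(207,320),(145,328.5)]]);print(P.round(4),P.mean(0))
E
python3 -m inch '[[0.9,40,0,0,0,0],[0.9,40,0,0,0,0],[0.9,40,0,0,0,0],[0.8,30,0,0,0,0],[0,0,0,0,0,0]]'
python3 -c "
from h import *
st();go((.604,-.290,.010),1.3)"
```

```text
[[ 0.5699 -0.387   0.014 ]
 [ 0.5655 -0.2618  0.014 ]
 [ 0.6498 -0.2565  0.014 ]
 [ 0.6522 -0.3839  0.014 ]] [ 0.6093611  -0.32229211  0.014     ]
time: 17.32
eef_pos: [0.6033, -0.2886, 0.07]
tool_rot: [-0.706, -0.007, 0.01, 0.708]
ft_force: [-0.2, 0.4, -0.8]
width: 0.233
t 17.32 tcp [ 0.6033 -0.2886  0.07  ] jawaz 1.4 down [-0.0045  0.0022 -1.    ] j [-0.448  0.574  1.635  0.     0.937 -0.473] F [-0.2  0.4 -0.8] M [-0.04  0.1  -0.03] w 0.233
shift mm [ 1.  60.  -1.5]  rotvec [-0.0023  0.0023 -0.0044]
```

```bash
python3 -m inch '[[1.5,30,0,0,0,0],[1,20,0,0,0,0],[0,9,0,0,0,0],[0,0,0,0,0,0]]'
python3 -c "
from h import *
st()"
```

```text
time: 17.82
eef_pos: [0.6076, -0.2895, 0.0136]
tool_rot: [-0.707, -0.008, 0.008, 0.707]
ft_force: [-0.9, -0.4, -1.6]
width: 0.229
t 17.82 tcp [ 0.6076 -0.2895  0.0136] jawaz 1.3 down [-4.e-04  2.e-04 -1.e+00] j [-0.447  0.65   1.651 -0.     0.841 -0.47 ] F [-0.9 -0.4 -1.6] M [-0.05  0.05 -0.  ] w 0.229
```

```bash
python3 -m inch '[[0,4,0,0,0,0],[0,0,0,0,0,0]]'
python3 -m inch '[[0,0,0,0,0,0],[0,0,0,0,0,0],[0,0,0,0,0,0],[0,0,0,0,0,0]]' 172
python3 -m inch '[[0,-20,0,0,0,0],[0,-40,0,0,0,0],[0,-50,0,0,0,0],[0,-50,0,0,0,0],[0,-40,0,0,0,0],[0,0,0,0,0,0]]'
python3 -c "
from h import *
st();s=snap('scene');crop(s,(110,250,260,350),5,'s10')"
```

```text
time: 18.08
eef_pos: [0.6078, -0.2897, 0.01]
tool_rot: [0.707, 0.008, -0.008, -0.707]
ft_force: [0.3, 0.2, -0.9]
width: 0.229
time: 18.58
eef_pos: [0.6077, -0.2896, 0.0097]
tool_rot: [0.707, 0.008, -0.008, -0.707]
ft_force: [-0.9, -0.1, -0.3]
width: 0.326
time: 19.32
eef_pos: [0.6097, -0.2905, 0.2152]
tool_rot: [0.708, 0.011, -0.006, -0.706]
ft_force: [0.5, -0.7, -0.4]
width: 0.328
t 19.32 tcp [ 0.6097 -0.2905  0.2152] jawaz 1.3 down [ 0.0072 -0.0034 -1.    ] j [-0.447  0.426  1.523  0.     1.185 -0.47 ] F [ 0.5 -0.7 -0.4] M [-0.08  0.05  0.03] w 0.328
```

View pics/s10.png

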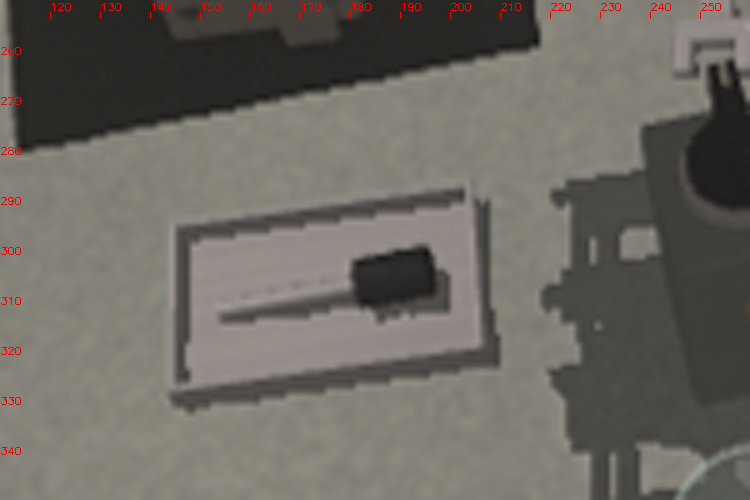

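The pin lies in the dish: head (187,304), shaft tip (154,313). Next is the lid handle.

```bash
python3 - <<'E'
from h import *
s=snap("scene"); t=snap("top"); 
im=t["image"]
m=(im.max(2)<60).astype(np.uint8); m2=np.zeros_like(m); m2[185:212,275:350]=m[185:212,275:350]
c=max(cv2.findContours(m2,0,2)[0],key=cv2.contourArea); r=cv2.minAreaRect(c); print(r)
crop(t,(265,180,355,215),8,"t11")
print(plane(t,(311.5,196.5),.1605))
c=np.array([.5862,-.0156,.1605]);y=np.radians(7.9);X=np.array([np.cos(y),np.sin(y),0]);Y=np.array([-X[1],X[0],0])
h=c-.004*X
for e in (-.05,.05): print(proj(t,h+Y*e),proj(s,h+Y*e))
go((.5825,-.0155,.22),7.9)
E
```

```text
((313.46002197265625, 197.22000122070312), (7.9195966720581055, 51.760223388671875), 81.8698959350586)
[ 0.58047097 -0.01174633  0.1605    ]
[340.11570351 191.90877399] [292.44291572 243.79363486]
[287.47780224 199.24587607] [340.48256901 233.04315144]
shift mm [-18.3 -10.5 274.3]  rotvec [-0.0004 -0.1149 -0.0007]
```

View pics/t11.png

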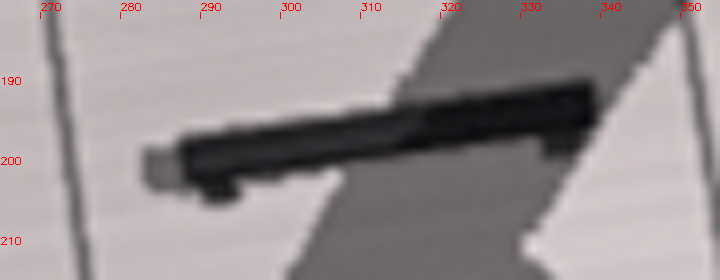

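```bash
python3 -m inch '[[0,-10,0,0,0,0],[-3,0,45.7,0,0,0],[-3,0,45.7,0,0,0],[-3,0,45.7,0,0,0],[-3,0,45.7,0,0,0],[-3,0,45.7,0,0,0],[-3.3,0,45.7,0,0,0],[0,0,0,0,-0.115,0],[0,30,0,0,0,0],[0,0,0,0,0,0]]' 100
python3 -c "
from h import *
st();go((.5825,-.0155,.136),7.9)"
```

```text
time: 20.72
eef_pos: [0.5813, -0.0156, 0.1876]
tool_rot: [-0.705, -0.047, 0.051, 0.706]
ft_force: [-0.2, 0.4, 1.5]
width: 0.609
t 20.73 tcp [ 0.5813 -0.0156  0.1876] jawaz 7.9 down [-4.9e-03  1.0e-04 -1.0e+00] j [-0.029  0.316  1.752 -0.     1.079 -0.168] F [-0.2  0.4  1.5] M [-0.06  0.01  0.04] w 0.609
shift mm [ 1.5 51.5 -0.1]  rotvec [-0.0008  0.0003 -0.0048]
```

```bash
python3 -m inch '[[1,25,0,0,0,0],[0.5,20,0,0,0,0],[0,6,0,0,0,0],[0,0,0,0,0,0]]'
python3 -c "
from h import *
st();s=snap('scene');crop(s,(240,185,390,300),5,'s12')"
```

```text
time: 21.22
eef_pos: [0.5847, -0.0157, 0.139]
tool_rot: [-0.705, -0.049, 0.049, 0.705]
ft_force: [0.3, 0.2, 0.3]
width: 0.606
t 21.23 tcp [ 0.5847 -0.0157  0.139 ] jawaz 7.9 down [-1.e-04  0.e+00 -1.e+00] j [-0.029  0.374  1.789  0.     0.979 -0.167] F [0.3 0.2 0.3] M [-0.03  0.03 -0.01] w 0.606
```

View pics/s12.png

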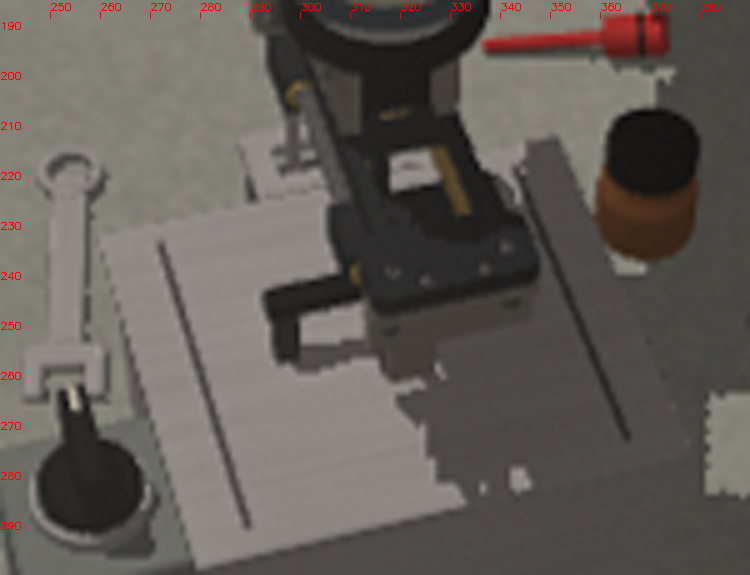

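```bash
python3 -m inch '[[-2,2,0,0,0,0],[0,0,0,0,0,0]]'
python3 -m inch '[[0,0,0,0,0,0],[0,0,0,0,0,0],[0,0,0,0,0,0],[0,0,0,0,0,0],[0,0,0,0,0,0],[0,0,0,0,0,0]]' 255
python3 -c "
from h import *
st()"
```

```text
time: 21.52
eef_pos: [0.5826, -0.0159, 0.137]
tool_rot: [0.705, 0.049, -0.049, -0.705]
ft_force: [0.6, -0.5, -0.6]
width: 0.603
time: 22.28
eef_pos: [0.5826, -0.0159, 0.1366]
tool_rot: [-0.705, -0.049, 0.049, 0.705]
ft_force: [0.4, -0.2, -1.7]
width: 0.116
t 22.27 tcp [ 0.5826 -0.0159  0.1366] jawaz 7.9 down [ 0.  0. -1.] j [-0.03   0.374  1.796  0.     0.972 -0.168] F [ 0.4 -0.2 -1.7] M [-0.04 -0.01  0.04] w 0.116
```

```bash
python3 -m inch '[[0,-8,0,0,0,0],[0,-12,0,0,0,0],[0,-15,0,0,0,0],[0,-15,0,0,0,0],[0,-20,0,0,0,0],[0,-25,0,0,0,0],[0,0,0,0,0,0]]'
python3 -c "
from h import *
st();go((.395,-.356,.23),6.7);s=snap('scene','s13')"
```

```text
time: 23.15
eef_pos: [0.584, -0.0159, 0.2342]
tool_rot: [0.706, 0.05, -0.047, -0.705]
ft_force: [0.5, -0.2, -3.9]
width: 0.113
t 23.15 tcp [ 0.584  -0.0159  0.2342] jawaz 7.9 down [ 4.6e-03 -1.0e-04 -1.0e+00] j [-0.03   0.269  1.706  0.     1.162 -0.168] F [ 0.5 -0.2 -3.9] M [-0.13  0.04 -0.02] w 0.113
shift mm [-234.     3.3 -310.8]  rotvec [0.0007 0.0211 0.0045]
```

View pics/s13.png

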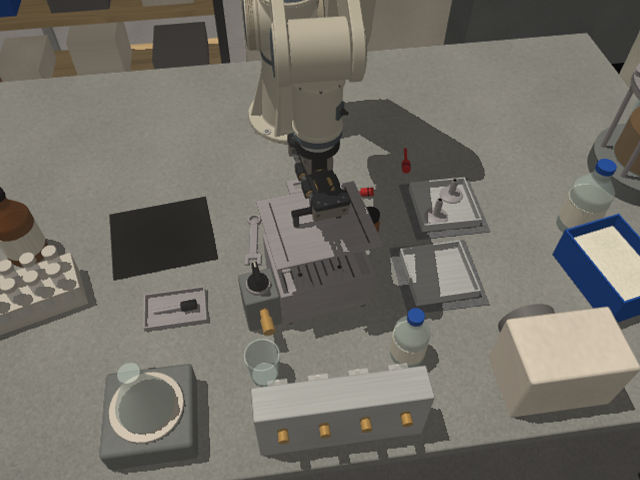

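```bash
python3 -m inch '[[-12,0,-16,0,0,0],[-23.4,0,-31.1,0,0,0],[-23.4,0,-31.1,0,0,0],[-23.4,0,-31.1,0,0,0],[-23.4,0,-31.1,0,0,0],[-23.4,0,-31.1,0,0,0],[-23.4,0,-31.1,0,0,0],[-23.4,0,-31.1,0,0,0],[-23.4,0,-31.1,0,0,0],[-23.4,0,-31.1,0,0,0],[-12,0,-15,0,0,0],[0,0,0,0,0,0]]'
python3 -c "
from h import *
st();go((.393,-.356,.06),6.7);s=snap('scene','s14')"
```

```text
time: 24.7
eef_pos: [0.3917, -0.3567, 0.2309]
tool_rot: [-0.705, -0.048, 0.048, 0.706]
ft_force: [-0.3, -0.4, -2.0]
width: 0.117
t 24.7 tcp [ 0.3917 -0.3567  0.2309] jawaz 7.8 down [-1.e-03  9.e-04 -1.e+00] j [-0.741  0.189  1.817  0.     1.136 -0.877] F [-0.3 -0.4 -2. ] M [-0.02  0.03  0.02] w 0.117
shift mm [  1.5 170.9   0.3]  rotvec [-0.001   0.0189 -0.0008]
```

View pics/s14.png

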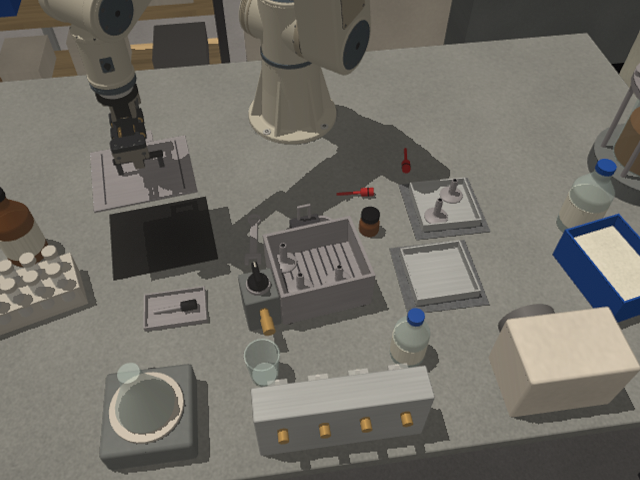

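```bash
python3 -m inch '[[0.5,25,0,0,0,0],[0.5,35,0,0,0,0],[0,35,0,0,0,0],[0,35,0,0,0,0],[0,30,0,0,0,0],[0,20,0,0,0,0],[0,10,0,0,0,0],[0,0,0,0,0,0]]'
python3 -c "
from h import *
st()"
```

```text
time: 25.75
eef_pos: [0.3941, -0.3552, 0.0413]
tool_rot: [-0.705, -0.049, 0.049, 0.706]
ft_force: [0.2, -0.1, -3.2]
width: 0.117
t 25.75 tcp [ 0.3941 -0.3552  0.0413] jawaz 7.9 down [-7.e-04  8.e-04 -1.e+00] j [-0.737  0.443  1.965  0.     0.734 -0.875] F [ 0.2 -0.1 -3.2] M [-0.07  0.05  0.02] w 0.117
```

```bash
python3 -m inch '[[0,5,0,0,0,0],[0,3,0,0,0,0],[0,0,0,0,0,0]]'
python3 -m inch '[[0,2,0,0,0,0],[0,0,0,0,0,0]]'
python3 -m inch '[[0,1,0,0,0,0],[0,0,0,0,0,0]]'
```

```text
time: 26.12
eef_pos: [0.3939, -0.356, 0.0337]
tool_rot: [0.705, 0.049, -0.049, -0.705]
ft_force: [0.2, 0.1, -2.8]
width: 0.115
time: 26.38
eef_pos: [0.3939, -0.356, 0.0316]
tool_rot: [-0.705, -0.049, 0.049, 0.705]
ft_force: [-0.0, 1.1, -2.8]
width: 0.121
time: 26.62
eef_pos: [0.3939, -0.356, 0.0306]
tool_rot: [-0.705, -0.049, 0.049, 0.705]
ft_force: [-0.2, 0.2, -3.3]
width: 0.118
```

```bash
python3 -m inch '[[0,1,0,0,0,0],[0,0,0,0,0,0]]'
python3 -m inch '[[0,1,0,0,0,0],[0,0,0,0,0,0]]'
```

```text
time: 26.88
eef_pos: [0.394, -0.356, 0.0305]
tool_rot: [0.705, 0.049, -0.049, -0.705]
ft_force: [-3.3, 2.5, 10.8]
width: 0.118
time: 27.12
eef_pos: [0.394, -0.3561, 0.0304]
tool_rot: [0.705, 0.049, -0.049, -0.705]
ft_force: [-6.6, 5.5, 23.5]
width: 0.115
```

Contact; the lid rests on the mat. I'll back off 2 mm, release and lift.

```bash
python3 -m inch '[[0,-2,0,0,0,0],[0,0,0,0,0,0]]'
python3 -m inch '[[0,0,0,0,0,0],[0,0,0,0,0,0],[0,0,0,0,0,0],[0,0,0,0,0,0],[0,-30,0,0,0,0],[0,-50,0,0,0,0],[0,-60,0,0,0,0],[0,-60,0,0,0,0],[0,-40,0,0,0,0],[0,0,0,0,0,0]]' 100
python3 -c "
from h import *
st();s=snap('scene','s15');crop(s,(250,205,390,320),5,'s16');t=snap('top','t15');crop(t,(245,140,395,260),5,'t16')"
```

```text
time: 27.38
eef_pos: [0.394, -0.3561, 0.0306]
tool_rot: [0.706, 0.049, -0.049, -0.705]
ft_force: [0.9, 0.8, -3.2]
width: 0.116
time: 28.62
eef_pos: [0.3953, -0.3572, 0.2741]
tool_rot: [0.707, 0.05, -0.047, -0.704]
ft_force: [-0.9, -0.7, -0.6]
width: 0.606
t 28.62 tcp [ 0.3953 -0.3572  0.2741] jawaz 7.9 down [ 0.0048 -0.0044 -1.    ] j [-0.738  0.15   1.765 -0.     1.219 -0.876] F [-0.9 -0.7 -0.6] M [-0.08  0.04  0.02] w 0.606
```

View pics/t15.png

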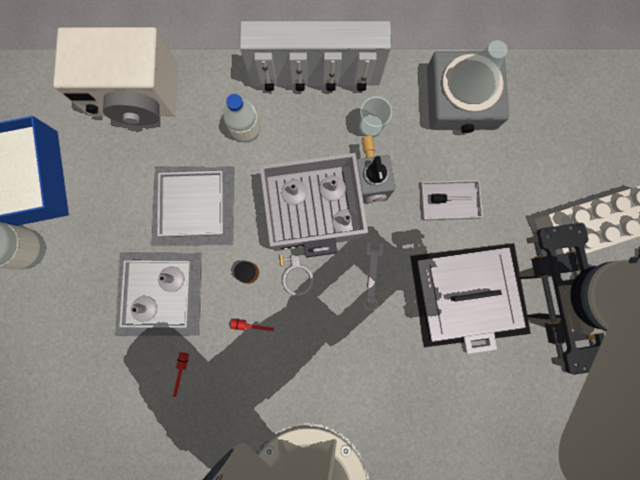

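View pics/t16.png

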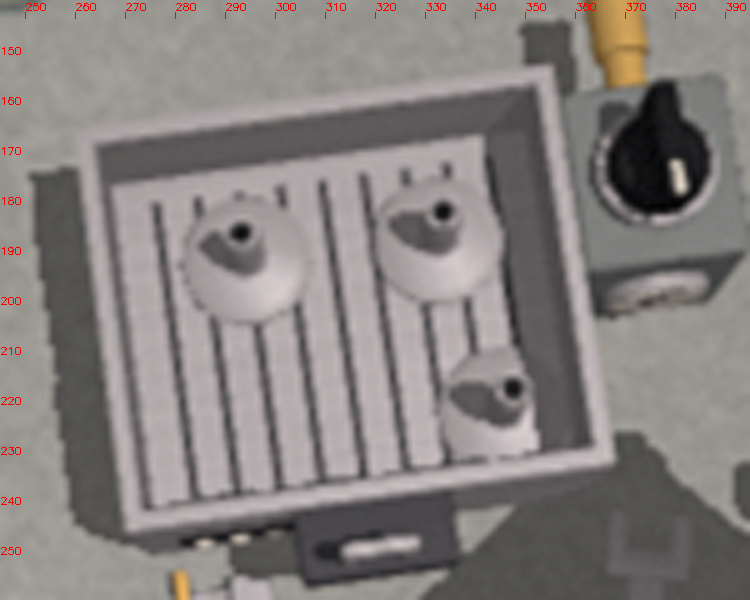

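View pics/s16.png

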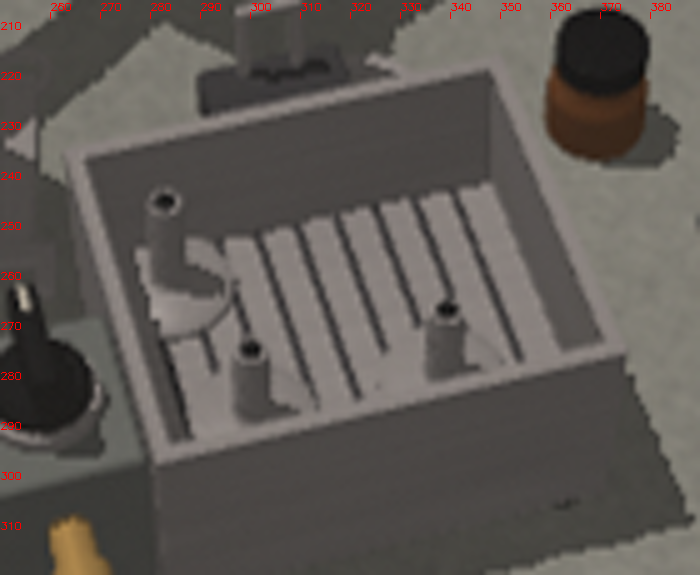

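Three fittings are in the chamber. Stub tops in the top view: A (292,186), B (332.5,182.5), C (346.5,217.5). In the scene view: A (339.4,266.6), B (300.2,274.8), C (283,245.4). The lid is flat on the mat at top (470,293).

```bash
python3 - <<'E'
from h import *
s=snap("scene"); t=snap("top")
c=np.array([.5862,-.0156]);y=np.radians(7.9);X=np.array([np.cos(y),np.sin(y)]);Y=np.array([-X[1],X[0]])
for n,a,b in [("A",(292.2,186.3),(339.4,266.8)),("B",(332.6,182.3),(300.2,274.8)),("C",(346.6,217.5),(283,245.4))]:
    P=tri(t,a,s,b); Z=.110 if P[2]>.106 else .102
    Q=(plane(t,a,Z)+plane(s,b,Z))/2; d=Q[:2]-c
    print(n,P.round(4),Z,Q.round(4),"chamber xy",(d@X).round(4),(d@Y).round(4),"diff",np.linalg.norm(plane(t,a,Z)-plane(s,b,Z)).round(4))
# check chamber centre from rim corners top
a=[(260.5,166.3),(355.8,153),(367.5,232.5),(270.3,246)]
P=np.array([plane(t,p,.115) for p in a]); print("rim",P.mean(0).round(4),[np.linalg.norm(P[i]-P[(i+1)%4]).round(4) for i in range(4)])
E
```

```text
A [0.6149 0.0269 0.1002] 0.102 [0.6154 0.0269 0.102 ] chamber xy 0.0347 0.0381 diff 0.0021
B [ 0.6231 -0.0551  0.0996] 0.102 [ 0.6237 -0.055   0.102 ] chamber xy 0.0317 -0.0441 diff 0.0027
C [ 0.5491 -0.0819  0.1077] 0.11 [ 0.5499 -0.0817  0.11  ] chamber xy -0.0451 -0.0605 diff 0.0026
rim [ 0.5856 -0.0156  0.115 ] [np.float64(0.1933), np.float64(0.163), np.float64(0.1924), np.float64(0.1619)]
```

```bash
python3 -c "
from h import *
go((.6154,.0269,.22),7.9)"
```

```text
shift mm [272.7  49.3 348. ]  rotvec [-0.0019  0.0002 -0.0016]
```

```bash
python3 -m inch '[[13,0,17.4,0,0,0],[27.3,0,34.8,0,0,0],[27.3,0,34.8,0,0,0],[27.3,0,34.8,0,0,0],[27.3,0,34.8,0,0,0],[27.3,0,34.8,0,0,0],[27.3,0,34.8,0,0,0],[27.3,0,34.8,0,0,0],[27.3,0,34.8,0,0,0],[27.3,0,34.8,0,0,0],[14,0,17.4,0,0,0],[0,0,0,0,0,0]]' 150
python3 -m inch '[[0,40,0,0,0,0],[0,50,0,0,0,0],[0,30,0,0,0,0],[0,0,0,0,0,0]]'
python3 -c "
from h import *
st();go((.6154,.0269,.071),7.9);s=snap('scene');crop(s,(250,185,390,300),5,'s17')"
```

```text
time: 30.32
eef_pos: [0.616, 0.027, 0.2691]
tool_rot: [0.705, 0.049, -0.05, -0.705]
ft_force: [0.1, 0.0, -0.0]
width: 0.409
time: 30.82
eef_pos: [0.6136, 0.0248, 0.1481]
tool_rot: [0.706, 0.046, -0.05, -0.705]
ft_force: [0.2, 0.5, 0.2]
width: 0.416
t 30.82 tcp [0.6136 0.0248 0.1481] jawaz 7.9 down [-5.6e-03 -6.0e-04 -1.0e+00] j [ 0.038  0.408  1.713 -0.     1.027 -0.099] F [0.2 0.5 0.2] M [-0.12  0.04 -0.07] w 0.416
shift mm [ 2.5 77.1  1.8]  rotvec [-0.0001 -0.0008 -0.0057]
```

View pics/s17.png

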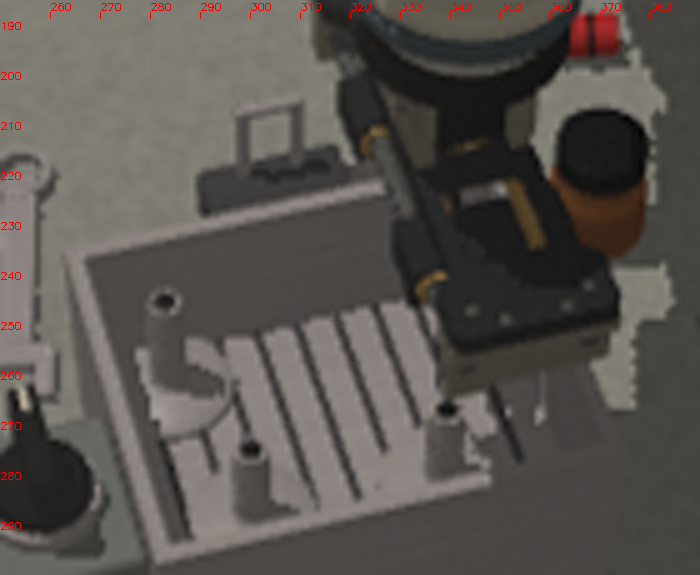

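```bash
python3 -m inch '[[1.5,25,1.5,0,0,0],[0.5,20,0,0,0,0],[0,15,0,0,0,0],[0,12,0,0,0,0],[0,4,0,0,0,0],[0,0,0,0,0,0]]'
python3 -c "
from h import *
st();s=snap('scene');crop(s,(250,185,390,300),5,'s18')"
```

```text
time: 31.62
eef_pos: [0.618, 0.028, 0.0746]
tool_rot: [-0.705, -0.049, 0.049, 0.705]
ft_force: [0.2, -0.1, 0.5]
width: 0.414
t 31.62 tcp [0.618  0.028  0.0746] jawaz 7.9 down [-1.e-04 -0.e+00 -1.e+00] j [ 0.043  0.501  1.755  0.     0.885 -0.095] F [ 0.2 -0.1  0.5] M [-0.11  0.08 -0.02] w 0.414
```

View pics/s18.png

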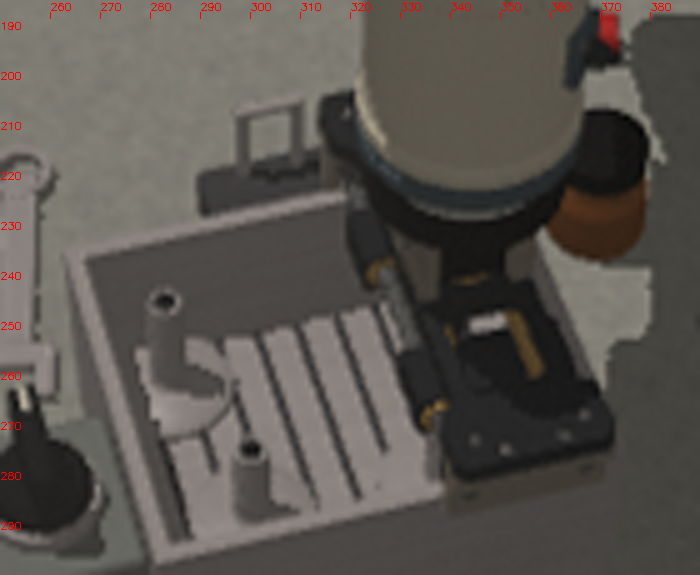

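```bash
python3 -m inch '[[-1,4,-1,0,0,0],[0,0,0,0,0,0]]'
python3 -m inch '[[0,0,0,0,0,0],[0,0,0,0,0,0],[0,0,0,0,0,0],[0,0,0,0,0,0],[0,0,0,0,0,0],[0,0,0,0,0,0]]' 255
python3 -m inch '[[0,-10,0,0,0,0],[0,-20,0,0,0,0],[0,-30,0,0,0,0],[0,-30,0,0,0,0],[0,-30,0,0,0,0],[0,0,0,0,0,0]]'
python3 -c "
from h import *
st();go((.628,.2225,.19),2.0);s=snap('scene');crop(s,(250,185,390,300),5,'s19')"
```

```text
time: 31.92
eef_pos: [0.617, 0.0268, 0.0706]
tool_rot: [0.705, 0.049, -0.049, -0.705]
ft_force: [0.2, 0.1, -0.0]
width: 0.414
time: 32.67
eef_pos: [0.6171, 0.0269, 0.0707]
tool_rot: [0.705, 0.049, -0.049, -0.705]
ft_force: [-1.2, -0.1, 3.2]
width: 0.166
time: 33.42
eef_pos: [0.6191, 0.027, 0.1944]
tool_rot: [0.705, 0.051, -0.047, -0.705]
ft_force: [0.9, 0.1, -1.5]
width: 0.168
t 33.42 tcp [0.6191 0.027  0.1944] jawaz 7.9 down [ 6.1e-03  3.0e-04 -1.0e+00] j [ 0.041  0.361  1.67   0.     1.105 -0.097] F [ 0.9  0.1 -1.5] M [-0.1   0.08 -0.01] w 0.168
shift mm [ 35.7   4.5 192.4]  rotvec [0.0003 0.1031 0.0061]
```

View pics/s19.png

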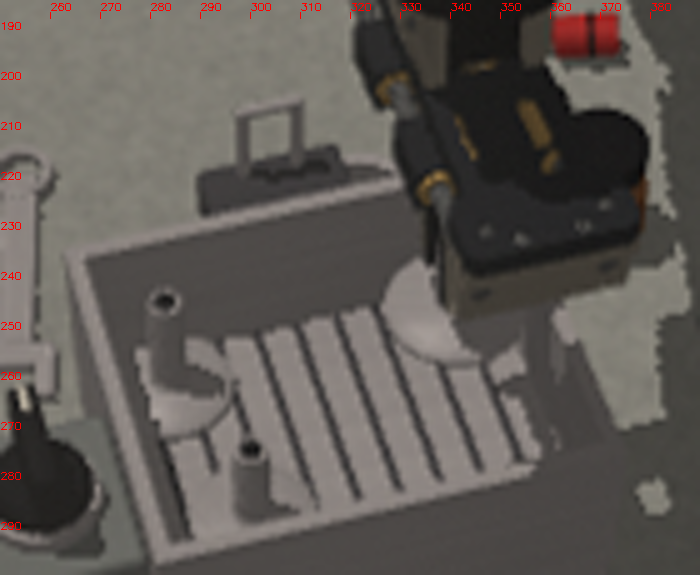

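```bash
python3 - <<'E'
from h import *
s=snap("scene");t=snap("top")
print("cap",tri(t,(234,102),s,(416,316)), "base",plane(s,(408,357),0), plane(t,(245,135),0))
go((.627,.2866,.19),92)
E
```

```text
cap [0.77544235 0.14083651 0.14303527] base [0.78465844 0.14139394 0.        ] [0.76031475 0.14131057 0.        ]
shift mm [4.600e+01 1.000e-01 2.559e+02]  rotvec [-6.0000e-04 -1.4677e+00 -5.0000e-04]
```

```bash
python3 -m inch '[[4,0,25,0,0,0],[6,0,38,0,0,0],[6,0,38,0,0,0],[6,0,38,0,0,0],[6,0,38,0,0,0],[6,0,38,0,0,0],[6,0,38,0,0,0],[0,0,0,0,0.1,0],[0,0,0,0,0,0]]'
python3 -c "
from h import *
st();go((.627,.2866,.031),2.0);s=snap('scene');crop(s,(380,190,500,310),5,'s20')"
```

```text
time: 34.7
eef_pos: [0.6211, 0.2831, 0.189]
tool_rot: [0.707, 0.013, -0.015, -0.707]
ft_force: [0.1, -0.3, -0.4]
width: 0.165
t 34.7 tcp [0.6211 0.2831 0.189 ] jawaz 2.3 down [-0.0022 -0.0011 -1.    ] j [ 0.425  0.465  1.521 -0.     1.157  0.386] F [ 0.1 -0.3 -0.4] M [-0.08  0.09  0.03] w 0.165
shift mm [  6.4 157.9   3.5]  rotvec [ 0.001   0.0044 -0.0023]
```

View pics/s20.png

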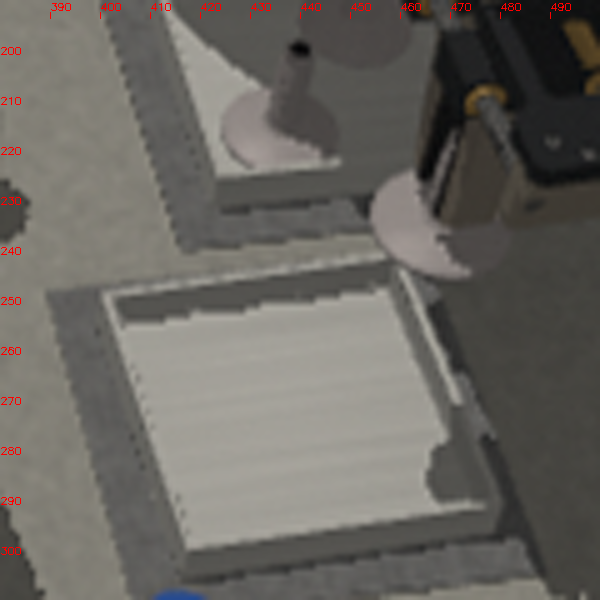

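```bash
python3 -m inch '[[2,30,1,0,0,0],[2,40,1,0,0,0],[1,40,0,0,0,0],[0,25,0,0,0,0],[0,12,0,0,0,0],[0,5,0,0,0,0],[0,0,0,0,0,0]]'
python3 -c "
from h import *
st();go((.627,.2866,.029),2.0)"
```

```text
time: 35.62
eef_pos: [0.6273, 0.2852, 0.0392]
tool_rot: [-0.707, -0.014, 0.013, 0.707]
ft_force: [0.9, 0.2, -0.7]
width: 0.163
t 35.62 tcp [0.6273 0.2852 0.0392] jawaz 2.2 down [ 7.e-04  3.e-04 -1.e+00] j [0.425 0.636 1.604 0.    0.901 0.386] F [ 0.9  0.2 -0.7] M [-0.08  0.03  0.02] w 0.163
shift mm [-0.2 10.2  1.4]  rotvec [-0.0003  0.0033  0.0007]
```

```bash
python3 -m inch '[[0,6,0,0,0,0],[0,3,0,0,0,0],[0,0,0,0,0,0]]'
python3 -m inch '[[0,1.5,0,0,0,0],[0,0,0,0,0,0]]'
```

```text
time: 36.0
eef_pos: [0.6267, 0.2851, 0.0295]
tool_rot: [0.707, 0.013, -0.014, -0.707]
ft_force: [0.2, 0.2, -1.2]
width: 0.169
time: 36.25
eef_pos: [0.6268, 0.2851, 0.028]
tool_rot: [0.707, 0.013, -0.014, -0.707]
ft_force: [0.8, 0.1, 0.0]
width: 0.167
```

Within 1 mm of the floor. I'll release and lift.

```bash
python3 -m inch '[[0,0,0,0,0,0],[0,0,0,0,0,0],[0,0,0,0,0,0],[0,-30,0,0,0,0],[0,-50,0,0,0,0],[0,-50,0,0,0,0],[0,-40,0,0,0,0],[0,0,0,0,0,0]]' 150
python3 -c "
from h import *
st();s=snap('scene','s21');t=snap('top');crop(t,(245,140,395,260),5,'t21');go((.6237,-.055,.19),7.9)"
```

```text
time: 37.25
eef_pos: [0.6289, 0.2861, 0.2023]
tool_rot: [-0.706, -0.016, 0.011, 0.708]
ft_force: [-0.2, -0.8, 0.6]
width: 0.408
t 37.25 tcp [0.6289 0.2861 0.2023] jawaz 2.2 down [ 0.0062  0.0028 -1.    ] j [0.425 0.461 1.497 0.    1.176 0.387] F [-0.2 -0.8  0.6] M [-0.03  0.1  -0.  ] w 0.408
shift mm [ -15.9    7.9 -339.7]  rotvec [-0.     -0.0998  0.0001]
```

View pics/s21.png

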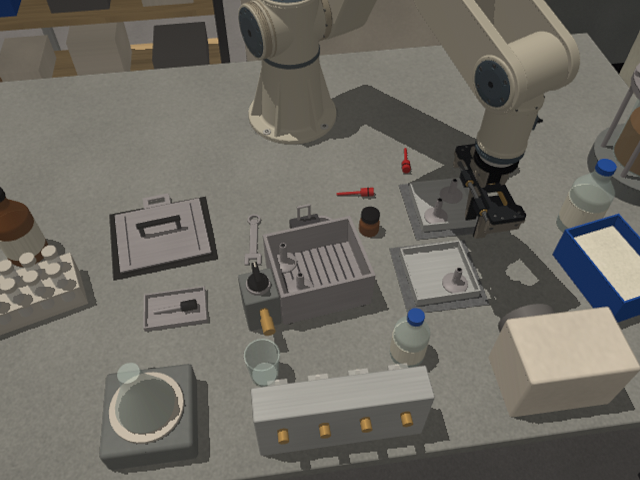

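View pics/t21.png

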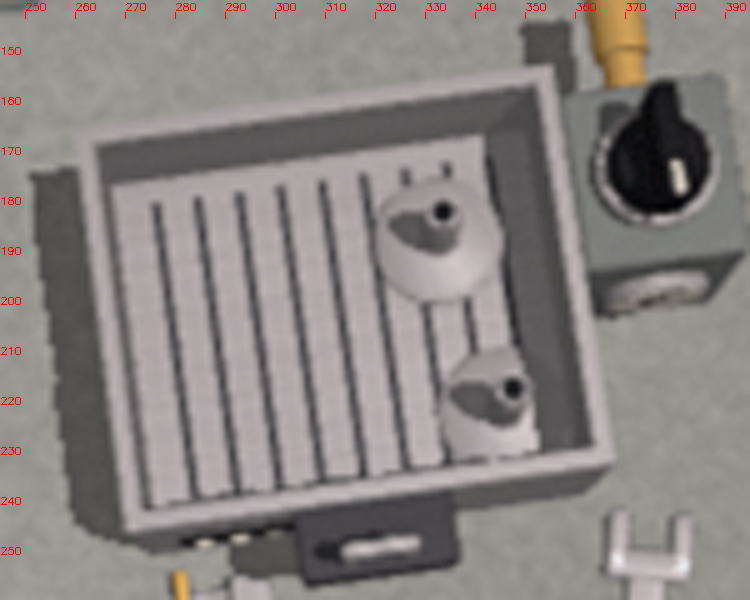

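Fitting A stands in the empty tray at (458,282); B and C have not moved. Next is B.

```bash
python3 -m inch '[[-1,0,-20,0,0,0],[-2,0,-40,0,0,0],[-2,0,-40,0,0,0],[-2,0,-40,0,0,0],[-2,0,-40,0,0,0],[-2,0,-40,0,0,0],[-2,0,-40,0,0,0],[-2,0,-40,0,0,0],[-1,0,-40,0,0,0],[0,0,0,0,-0.1,0],[0,0,0,0,0,0]]'
python3 -c "
from h import *
st();go((.6237,-.055,.071),7.9)"
```

```text
time: 38.72
eef_pos: [0.6225, -0.0566, 0.1967]
tool_rot: [-0.705, -0.047, 0.049, 0.706]
ft_force: [-0.0, 0.4, -0.1]
width: 0.413
t 38.73 tcp [ 0.6225 -0.0566  0.1967] jawaz 7.8 down [-2.5e-03  1.0e-04 -1.0e+00] j [-0.093  0.371  1.649 -0.     1.124 -0.229] F [-0.   0.4 -0.1] M [-0.07  0.05  0.05] w 0.413
shift mm [  1.8 125.7   1.3]  rotvec [-0.0004 -0.0019 -0.0025]
```

```bash
python3 -m inch '[[0.5,30,1,0,0,0],[0,35,0,0,0,0],[0,30,0,0,0,0],[0,20,0,0,0,0],[0,10,0,0,0,0],[0,0,0,0,0,0]]'
python3 -c "
from h import *
st();go((.6237,-.055,.071),7.9)"
```

```text
time: 39.48
eef_pos: [0.624, -0.0541, 0.0728]
tool_rot: [-0.705, -0.048, 0.049, 0.705]
ft_force: [-0.1, 0.2, -0.1]
width: 0.414
t 39.48 tcp [ 0.624  -0.0541  0.0728] jawaz 7.9 down [-7.e-04  0.e+00 -1.e+00] j [-0.089  0.514  1.738 -0.     0.891 -0.227] F [-0.1  0.2 -0.1] M [-0.09  0.03  0.  ] w 0.414
shift mm [-0.4  1.8 -0.8]  rotvec [-0.0001 -0.0002 -0.0007]
```

```bash
python3 -m inch '[[0,2,-1,0,0,0],[0,0,0,0,0,0],[0,0,0,0,0,0],[0,0,0,0,0,0],[0,0,0,0,0,0],[0,0,0,0,0,0],[0,0,0,0,0,0]]' 255
python3 -m inch '[[0,-10,0,0,0,0],[0,-20,0,0,0,0],[0,-30,0,0,0,0],[0,-30,0,0,0,0],[0,-30,0,0,0,0],[0,0,0,0,0,0]]'
python3 -c "
from h import *
st();go((.6285,.222,.19),2.0);s=snap('scene');crop(s,(250,185,390,300),5,'s22')"
```

```text
time: 40.35
eef_pos: [0.6246, -0.0552, 0.0718]
tool_rot: [0.706, 0.049, -0.048, -0.705]
ft_force: [-2.1, -1.7, 5.8]
width: 0.166
time: 41.1
eef_pos: [0.6261, -0.0553, 0.1947]
tool_rot: [0.706, 0.051, -0.047, -0.705]
ft_force: [-0.6, -0.8, -1.7]
width: 0.166
t 41.1 tcp [ 0.6261 -0.0553  0.1947] jawaz 7.9 down [ 5.8e-03 -5.0e-04 -1.0e+00] j [-0.09   0.374  1.65   0.     1.112 -0.229] F [-0.6 -0.8 -1.7] M [-0.05 -0.04 -0.01] w 0.166
shift mm [ 40.5   4.6 274.3]  rotvec [0.001  0.1031 0.0057]
```

View pics/s22.png

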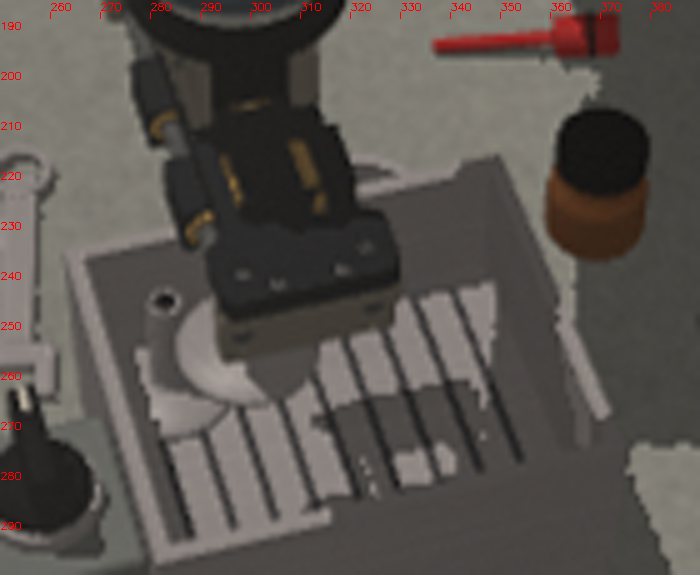

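```bash
python3 -m inch '[[3,0,20,0,0,0],[5.8,0,39.2,0,0,0],[5.8,0,39.2,0,0,0],[5.8,0,39.2,0,0,0],[5.8,0,39.2,0,0,0],[5.8,0,39.2,0,0,0],[5.8,0,39.2,0,0,0],[2.8,0,19,0,0,0],[0,0,0,0,0.1,0],[0,0,0,0,0,0]]'
python3 -c "
from h import *
st();go((.6285,.222,.035),2.0);s=snap('scene');crop(s,(380,190,500,310),5,'s23')"
```

```text
time: 42.4
eef_pos: [0.6261, 0.2222, 0.1902]
tool_rot: [0.707, 0.013, -0.014, -0.707]
ft_force: [-0.7, -0.0, -1.4]
width: 0.165
t 42.4 tcp [0.6261 0.2222 0.1902] jawaz 2.2 down [-1.5e-03 -7.0e-04 -1.0e+00] j [ 0.339  0.436  1.565 -0.     1.142  0.3  ] F [-0.7 -0.  -1.4] M [-0.07  0.14  0.03] w 0.165
shift mm [  2.6 155.2  -0.2]  rotvec [ 0.0006  0.0041 -0.0015]
```

View pics/s23.png

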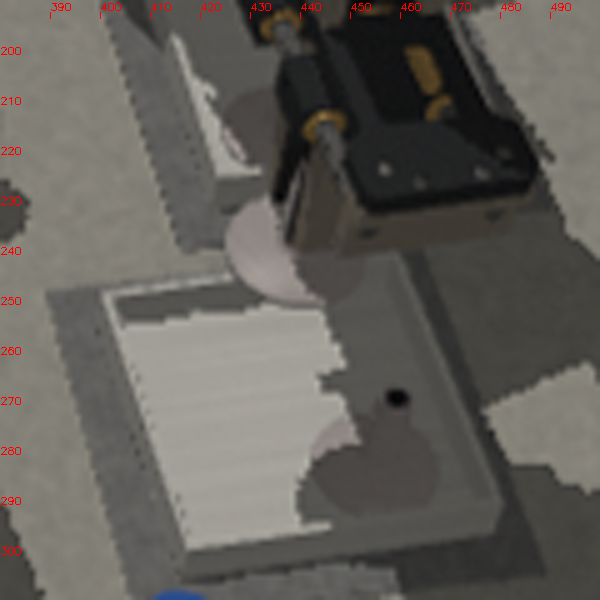

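```bash
python3 -m inch '[[1,30,0,0,0,0],[1,40,0,0,0,0],[0,40,0,0,0,0],[0,25,0,0,0,0],[0,14,0,0,0,0],[0,5,0,0,0,0],[0,0,0,0,0,0]]'
python3 -c "
from h import *
st();s=snap('scene');print(plane(s,(457.3,269.5),.059))"
```

```text
time: 43.32
eef_pos: [0.6292, 0.2221, 0.0376]
tool_rot: [-0.707, -0.014, 0.013, 0.707]
ft_force: [0.1, -0.3, -2.1]
width: 0.168
t 43.33 tcp [0.6292 0.2221 0.0376] jawaz 2.2 down [ 7.e-04  2.e-04 -1.e+00] j [ 0.337  0.611  1.658 -0.     0.872  0.299] F [ 0.1 -0.3 -2.1] M [-0.07  0.02 -0.  ] w 0.168
[0.62780191 0.27982131 0.059     ]
```

```bash
python3 -m inch '[[0,0,-2.5,0,0,0],[0,6,0,0,0,0],[0,2,0,0,0,0],[0,0.5,0,0,0,0],[0,0,0,0,0,0]]'
python3 -c "
from h import *
st()"
```

```text
time: 44.0
eef_pos: [0.6288, 0.2197, 0.0285]
tool_rot: [0.707, 0.013, -0.013, -0.707]
ft_force: [-0.6, 0.5, -0.5]
width: 0.165
t 44.0 tcp [0.6288 0.2197 0.0285] jawaz 2.2 down [-1.e-04 -0.e+00 -1.e+00] j [0.334 0.622 1.663 0.    0.857 0.296] F [-0.6  0.5 -0.5] M [-0.1   0.07  0.06] w 0.165
```

```bash
python3 -m inch '[[0,0,0,0,0,0],[0,0,0,0,0,0],[0,0,0,0,0,0],[0,-30,0,0,0,0],[0,-50,0,0,0,0],[0,-50,0,0,0,0],[0,-40,0,0,0,0],[0,0,0,0,0,0]]' 150
python3 -c "
from h import *
st();s=snap('scene','s24');crop(s,(380,190,500,310),5,'s25');t=snap('top');crop(t,(245,140,395,260),5,'t24')"
```

```text
time: 45.0
eef_pos: [0.6309, 0.2203, 0.2026]
tool_rot: [-0.706, -0.016, 0.011, 0.708]
ft_force: [0.2, 0.4, -0.4]
width: 0.415
t 45.0 tcp [0.6309 0.2203 0.2026] jawaz 2.2 down [ 0.0063  0.0022 -1.    ] j [0.334 0.426 1.551 0.    1.158 0.296] F [ 0.2  0.4 -0.4] M [-0.11  0.06 -0.03] w 0.415
```

View pics/s25.png

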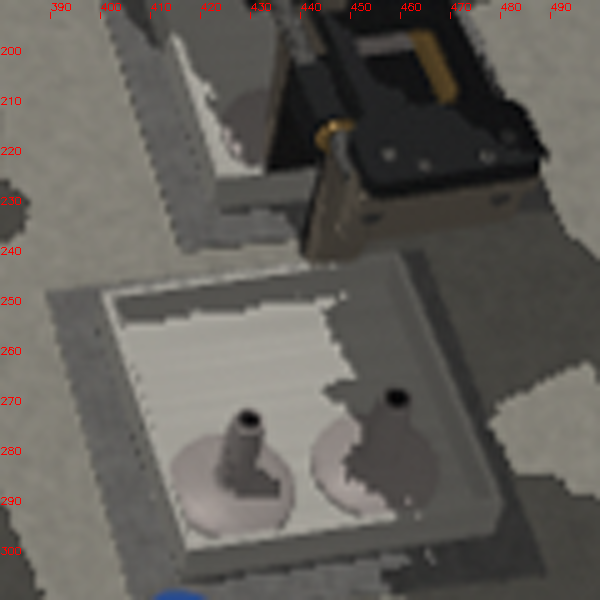

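View pics/t24.png

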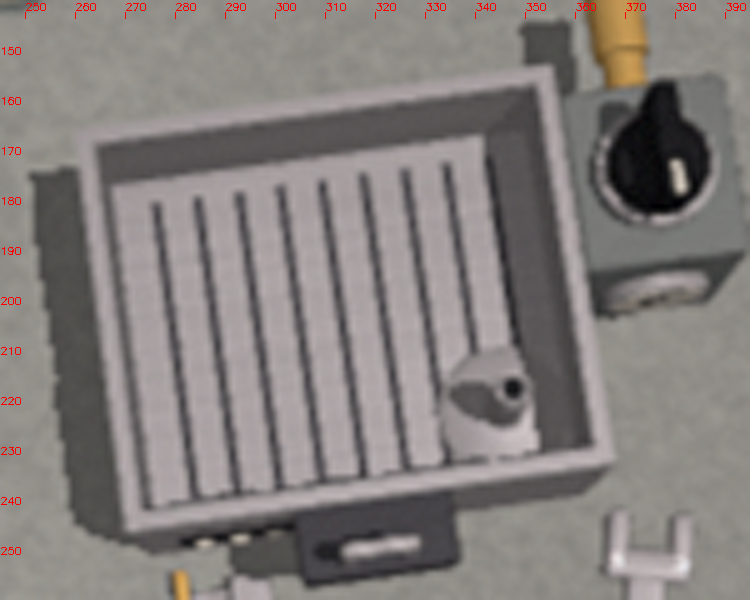

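B stands in the tray at (424,284), with A beside it at (453,285). C is still at top (346.5,217.5), in the corner, so I'll take it with the jaws along the diagonal and a narrow opening.

```bash
python3 -c "
from h import *
go((.5499,-.0817,.20),52.9)"
python3 -m inch '[[-5,0,-15,0,0,0],[-11.5,0,-37.5,0,0,0],[-11.5,0,-37.5,0,0,0],[-11.5,0,-37.5,0,0,0],[-11.5,0,-37.5,0,0,0],[-11.5,0,-37.5,0,0,0],[-11.5,0,-37.5,0,0,0],[-11.5,0,-37.5,0,0,0],[-7,0,-21,0,0,0],[0,0,0,0,0,0]]' 181
python3 -m inch '[[0,0,0,0,-0.177,0],[0,0,0,0,-0.177,0],[0,0,0,0,-0.177,0],[0,0,0,0,-0.177,0],[0,0,0,0,-0.177,0],[0,0,0,0,0,0]]'
python3 -c "
from h import *
st();go((.5499,-.0817,.14),52.9)"
```

```text
shift mm [ -90.2   -1.6 -298. ]  rotvec [ 1.000e-04 -8.853e-01  2.000e-04]
time: 46.35
eef_pos: [0.546, -0.0838, 0.1973]
tool_rot: [-0.707, -0.012, 0.013, 0.707]
ft_force: [0.5, -0.0, -0.2]
width: 0.294
time: 47.1
eef_pos: [0.5473, -0.0816, 0.1978]
tool_rot: [-0.633, -0.314, 0.315, 0.634]
ft_force: [0.2, -1.0, -0.1]
width: 0.29
t 47.1 tcp [ 0.5473 -0.0816  0.1978] jawaz 52.8 down [-1.3e-03  3.0e-04 -1.0e+00] j [-0.151  0.26   1.804  0.     1.079 -1.073] F [ 0.2 -1.  -0.1] M [0.   0.   0.01] w 0.29
shift mm [ 1.5 57.8 -2.2]  rotvec [-0.0013 -0.001  -0.0005]
```

```bash
python3 -m inch '[[1,35,-2,0,0,0],[0.5,30,0,0,0,0],[0,0,0,0,0,0]]'
python3 -c "
from h import *
st();go((.5499,-.0817,.079),52.9);s=snap('scene');crop(s,(240,185,360,300),6,'s26');t=snap('top');crop(t,(300,160,400,260),6,'t26')"
```

```text
time: 47.48
eef_pos: [0.5483, -0.0816, 0.1314]
tool_rot: [-0.633, -0.312, 0.315, 0.635]
ft_force: [0.1, 0.8, 1.1]
width: 0.29
t 47.48 tcp [ 0.5483 -0.0816  0.1314] jawaz 52.7 down [-4.9e-03  8.0e-04 -1.0e+00] j [-0.151  0.343  1.857  0.     0.946 -1.07 ] F [0.1 0.8 1.1] M [-0.09  0.04  0.02] w 0.29
shift mm [ 1.  52.4 -1.5]  rotvec [-0.0044 -0.0036 -0.0023]
```

View pics/s26.png

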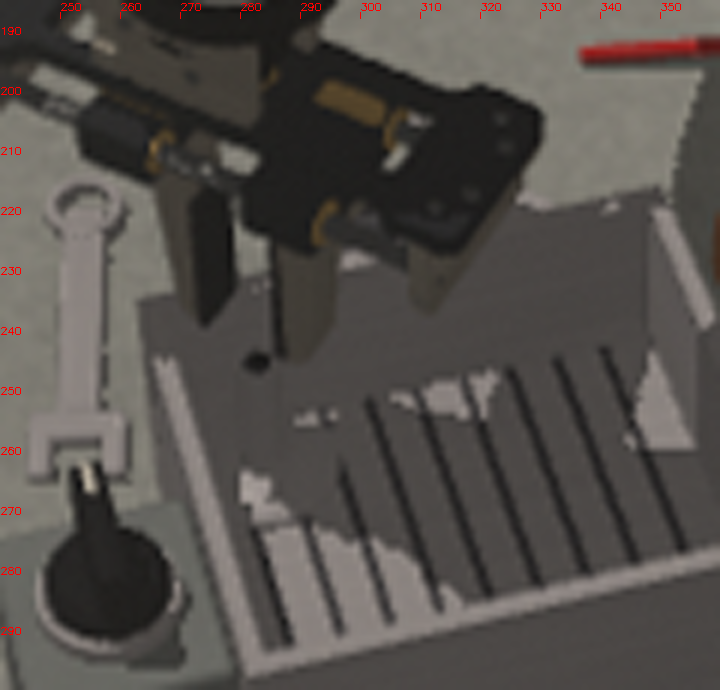

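```bash
python3 -m inch '[[0,12,0,0,0,0],[0,8,0,0,0,0],[0,0,0,0,0,0]]'
python3 -c "
from h import *
st();go((.5499,-.0817,.079),52.9);s=snap('scene');crop(s,(240,185,360,300),6,'s27')"
```

```text
time: 47.95
eef_pos: [0.5498, -0.0822, 0.113]
tool_rot: [-0.633, -0.314, 0.315, 0.633]
ft_force: [0.0, 0.0, -0.3]
width: 0.288
t 47.95 tcp [ 0.5498 -0.0822  0.113 ] jawaz 52.9 down [-1.e-03  1.e-04 -1.e+00] j [-0.151  0.367  1.87  -0.     0.905 -1.074] F [ 0.   0.  -0.3] M [-0.   -0.02  0.02] w 0.288
shift mm [ 0.4 34.   0.2]  rotvec [-0.0009 -0.0006 -0.0005]
```

View pics/s27.png

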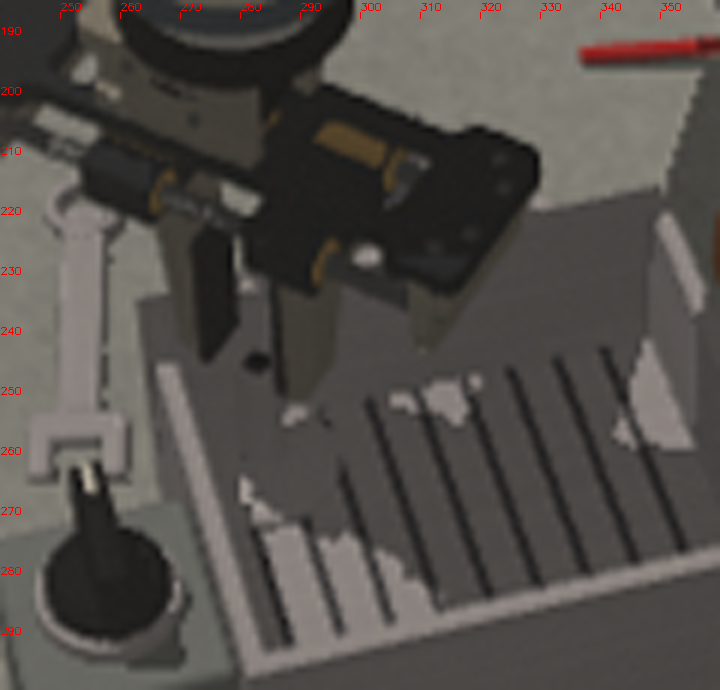

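The stub top (281.5,245) is between the tips (273.5,244) and (287,250). I'll descend.

```bash
python3 -m inch '[[0,10,0,0,0,0],[0,8,0,0,0,0],[0,0,0,0,0,0]]'
python3 -m inch '[[0,10,0,0,0,0],[0,6,0,0,0,0],[0,0,0,0,0,0]]'
python3 -c "
from h import *
st()"
```

```text
time: 48.38
eef_pos: [0.5496, -0.0821, 0.0947]
tool_rot: [-0.633, -0.314, 0.315, 0.633]
ft_force: [0.4, -0.3, -0.9]
width: 0.294
time: 48.75
eef_pos: [0.5498, -0.0821, 0.0789]
tool_rot: [-0.633, -0.315, 0.315, 0.633]
ft_force: [0.3, -0.8, -0.1]
width: 0.291
t 48.75 tcp [ 0.5498 -0.0821  0.0789] jawaz 52.9 down [-1.1e-03  2.0e-04 -1.0e+00] j [-0.151  0.416  1.892  0.     0.835 -1.074] F [ 0.3 -0.8 -0.1] M [-0.05 -0.03  0.  ] w 0.291
```

```bash
python3 -m inch '[[0,0,0,0,0,0],[0,0,0,0,0,0],[0,0,0,0,0,0],[0,0,0,0,0,0],[0,0,0,0,0,0]]' 255
python3 -m inch '[[0,-10,0,0,0,0],[0,-20,0,0,0,0],[0,-30,0,0,0,0],[0,-30,0,0,0,0],[0,-30,0,0,0,0],[0,0,0,0,0,0]]'
python3 -c "
from h import *
st();go((.563,.252,.20),52.9);s=snap('scene','s28')"
```

```text
time: 49.38
eef_pos: [0.5503, -0.0822, 0.0797]
tool_rot: [0.633, 0.315, -0.315, -0.633]
ft_force: [0.4, 0.4, 0.2]
width: 0.168
time: 50.12
eef_pos: [0.5518, -0.0825, 0.2024]
tool_rot: [0.634, 0.316, -0.313, -0.632]
ft_force: [-0.5, -0.1, -1.6]
width: 0.165
t 50.12 tcp [ 0.5518 -0.0825  0.2024] jawaz 52.9 down [ 4.9e-03 -7.0e-04 -1.0e+00] j [-0.151  0.259  1.795  0.     1.083 -1.074] F [-0.5 -0.1 -1.6] M [-0.04  0.01 -0.02] w 0.165
shift mm [273.4   2.2 192.9]  rotvec [ 0.0044 -0.0003  0.0024]
```

View pics/s28.png

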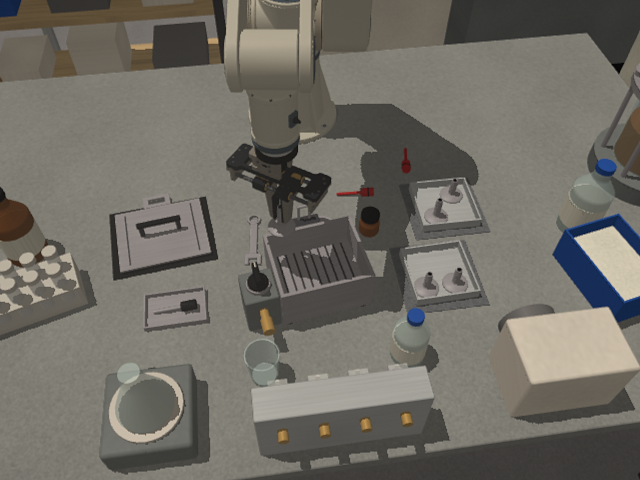

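```bash
python3 -m inch '[[17,0,12,0,0,0],[34.2,0,24.1,0,0,0],[34.2,0,24.1,0,0,0],[34.2,0,24.1,0,0,0],[34.2,0,24.1,0,0,0],[34.2,0,24.1,0,0,0],[34.2,0,24.1,0,0,0],[34.2,0,24.1,0,0,0],[17,0,12,0,0,0],[0,0,0,0,0,0]]'
python3 -c "
from h import *
st();go((.563,.252,.043),52.9);s=snap('scene');crop(s,(380,170,500,310),4,'s29');print(plane(s,(457.3,269.5),.059))
t=snap('top');crop(t,(140,150,240,250),6,'t29')"
```

```text
time: 51.42
eef_pos: [0.5607, 0.2533, 0.1985]
tool_rot: [-0.633, -0.315, 0.316, 0.633]
ft_force: [0.0, -0.3, -0.2]
width: 0.163
t 51.42 tcp [0.5607 0.2533 0.1985] jawaz 53.0 down [-1.6e-03 -7.0e-04 -1.0e+00] j [ 0.422  0.354  1.67  -0.     1.119 -0.503] F [ 0.  -0.3 -0.2] M [-0.07 -0.02  0.02] w 0.163
shift mm [  0.6 155.5  -2.8]  rotvec [-0.0008  0.0019 -0.0015]
[0.62780191 0.27982131 0.059     ]
```

View pics/s29.png

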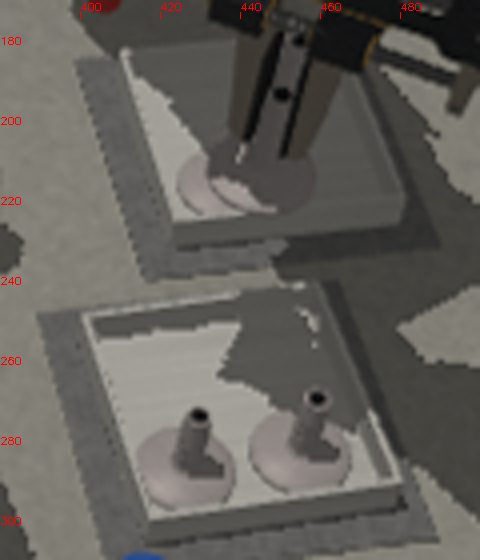

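View pics/t29.png

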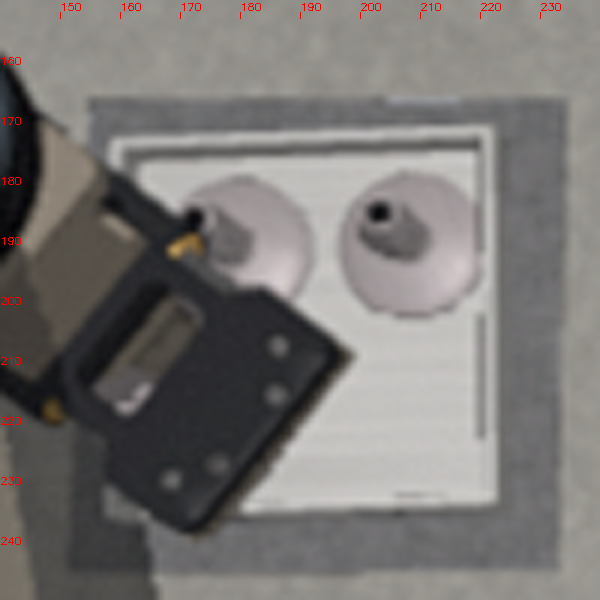

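```bash
python3 -c "
from h import *
go((.5625,.248,.043),52.9)"
python3 -m inch '[[-1,30,-2,0,0,0],[-1,40,-2,0,0,0],[0,40,0,0,0,0],[0,25,0,0,0,0],[0,15,0,0,0,0],[0,5,0,0,0,0],[0,0,0,0,0,0]]'
python3 -c "
from h import *
st();go((.5625,.248,.036),52.9)"
```

```text
shift mm [ -1.7 155.9  -3.4]  rotvec [-0.0004  0.0001 -0.0015]
time: 52.4
eef_pos: [0.564, 0.2479, 0.0451]
tool_rot: [0.633, 0.315, -0.315, -0.633]
ft_force: [-0.7, 0.1, -0.0]
width: 0.168
t 52.4 tcp [0.564  0.2479 0.0451] jawaz 52.9 down [ 6.e-04  2.e-04 -1.e+00] j [ 0.412  0.538  1.775 -0.     0.828 -0.511] F [-0.7  0.1 -0. ] M [-0.01  0.02  0.06] w 0.168
shift mm [-0.8  9.1  1.2]  rotvec [ 0.0003 -0.0006  0.0005]
```

```bash
python3 -m inch '[[0,6,0,0,0,0],[0,2.5,0,0,0,0],[0,0,0,0,0,0]]'
python3 -m inch '[[0,0,0,0,0,0],[0,0,0,0,0,0],[0,0,0,0,0,0],[0,-30,0,0,0,0],[0,-50,0,0,0,0],[0,-50,0,0,0,0],[0,-60,0,0,0,0],[0,0,0,0,0,0]]' 160
python3 -c "
from h import *
st();s=snap('scene','s30');t=snap('top','t30')"
```

```text
time: 52.78
eef_pos: [0.5636, 0.2482, 0.0362]
tool_rot: [0.633, 0.315, -0.315, -0.633]
ft_force: [0.4, -0.2, -1.2]
width: 0.161
time: 53.78
eef_pos: [0.5663, 0.2493, 0.2315]
tool_rot: [0.633, 0.318, -0.312, -0.633]
ft_force: [0.3, -0.2, -0.8]
width: 0.371
t 53.77 tcp [0.5663 0.2493 0.2315] jawaz 52.9 down [ 0.0084  0.0037 -1.    ] j [ 0.412  0.323  1.637 -0.     1.172 -0.511] F [ 0.3 -0.2 -0.8] M [-0.01  0.01  0.02] w 0.371
```

View pics/s30.png

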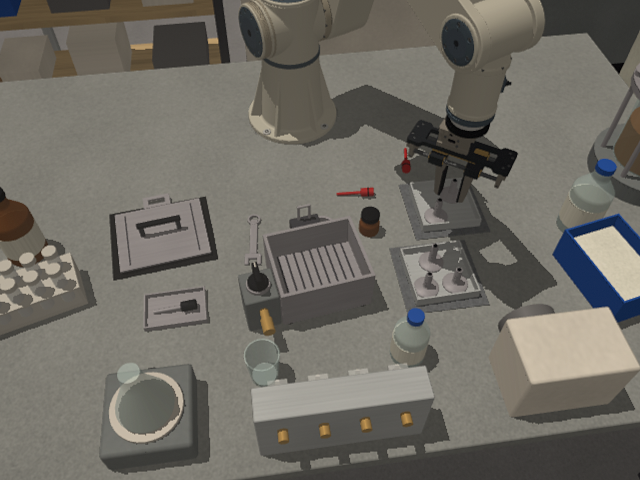

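View pics/t30.png

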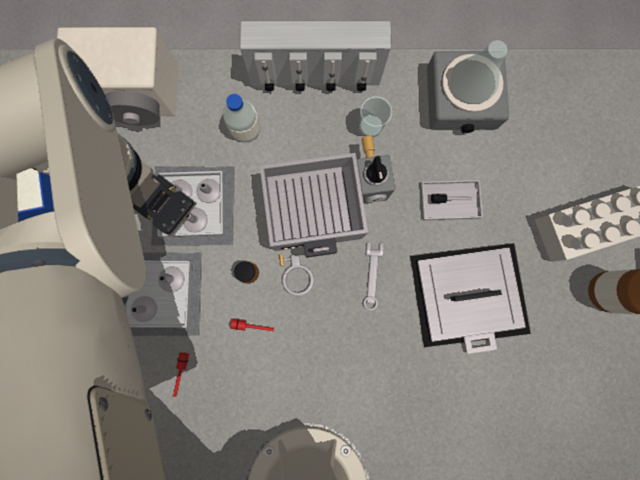

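The chamber is empty and all three fittings stand in the tray. Before regrasping the lid, I'll check that its handle is where I let it go.

```bash
python3 - <<'E'
from h import *
t=snap("top"); crop(t,(400,230,540,360),5,"t31")
y=np.radians(7.9);X=np.array([np.cos(y),np.sin(y),0]);Y=np.array([-X[1],X[0],0])
h=np.array([.394,-.3561,.0545])
for e in (-.05,.05): print("handle end pred",proj(t,h+Y*e))
p=h+.004*X; p[2]=.015
for a,b in [(.087,.102),(.087,-.102),(-.087,-.102),(-.087,.102)]: print("lid corner pred",proj(t,p+a*X+b*Y).round(1))
go((.394,-.3561,.23),7.9)
E
```

```text
handle end pred [502.41973478 291.92110704]
handle end pred [455.00535198 298.8846667 ]
lid corner pred [418.2 260.3]
lid corner pred [509.9 247. ]
lid corner pred [526.1 327.2]
lid corner pred [432.3 341.3]
shift mm [-583.5   -4.4 -229.7]  rotvec [-1.000e-04  7.851e-01 -1.300e-03]
```

View pics/t31.png

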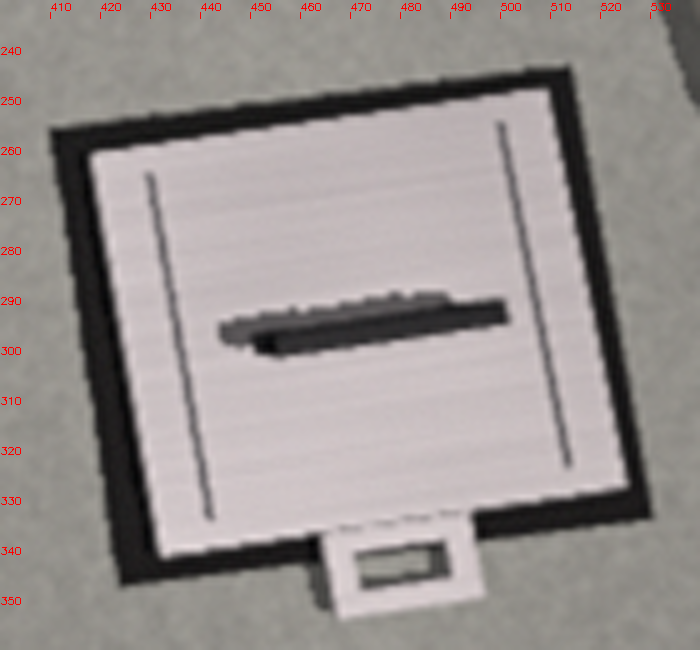

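The lid's corners match the prediction to within 1 px. Now to its handle.

```bash
python3 -m inch '[[0,0,0,0,0.157,0],[0,0,0,0,0.157,0],[0,0,0,0,0.157,0],[0,0,0,0,0.157,0],[0,0,0,0,0.157,0],[0,0,0,0,0,0]]' 100
python3 -m inch '[[-10,0,-22,0,0,0],[-19.5,0,-44.3,0,0,0],[-19.5,0,-44.3,0,0,0],[-19.5,0,-44.3,0,0,0],[-19.5,0,-44.3,0,0,0],[-19.5,0,-44.3,0,0,0],[-19.5,0,-44.3,0,0,0],[-19.5,0,-44.3,0,0,0],[-19.5,0,-44.3,0,0,0],[-19.5,0,-44.3,0,0,0],[-19.5,0,-44.3,0,0,0],[-19.5,0,-44.3,0,0,0]]'
python3 -m inch '[[-19.5,0,-44.3,0,0,0],[-10,0,-22,0,0,0],[0,0,0,0,0,0]]'
python3 -c "
from h import *
st();go((.394,-.3561,.08),7.9)"
```

```text
time: 54.68
eef_pos: [0.5626, 0.2477, 0.224]
tool_rot: [0.706, 0.048, -0.05, -0.705]
ft_force: [0.1, -0.2, 0.8]
width: 0.607
time: 56.18
eef_pos: [0.4092, -0.2888, 0.2257]
tool_rot: [-0.705, -0.049, 0.05, 0.705]
ft_force: [-0.2, 0.4, 0.3]
width: 0.607
time: 56.55
eef_pos: [0.3893, -0.3582, 0.2255]
tool_rot: [-0.705, -0.048, 0.049, 0.706]
ft_force: [-0.0, 0.4, -0.3]
width: 0.61
t 56.55 tcp [ 0.3893 -0.3582  0.2255] jawaz 7.9 down [-1.e-03  4.e-04 -1.e+00] j [-0.746  0.193  1.825 -0.     1.124 -0.884] F [-0.   0.4 -0.3] M [-0.07  0.12  0.04] w 0.61
shift mm [  5.1 145.5   1.3]  rotvec [-0.0006 -0.0004 -0.0009]
```

```bash
python3 -m inch '[[3,30,1,0,0,0],[2,40,0,0,0,0],[0,40,0,0,0,0],[0,30,0,0,0,0],[0,0,0,0,0,0]]'
python3 -c "
from h import *
st();go((.394,-.3561,.0308),7.9)"
```

```text
time: 57.18
eef_pos: [0.3942, -0.353, 0.0842]
tool_rot: [-0.704, -0.048, 0.051, 0.707]
ft_force: [-0.6, 0.1, -0.4]
width: 0.604
t 57.17 tcp [ 0.3942 -0.353   0.0842] jawaz 8.0 down [-0.0038  0.0035 -1.    ] j [-0.733  0.375  1.943  0.     0.828 -0.873] F [-0.6  0.1 -0.4] M [-0.07  0.07  0.04] w 0.604
shift mm [-0.5 53.4 -3.2]  rotvec [-0.004   0.002  -0.0033]
```

```bash
python3 -m inch '[[0,25,-1,0,0,0],[0,18,0,0,0,0],[0,6,0,0,0,0],[0,0,0,0,0,0],[0,0,0,0,0,0]]'
python3 -c "
from h import *
st();go((.394,-.3561,.0308),7.9)"
```

```text
time: 57.8
eef_pos: [0.3966, -0.3567, 0.0381]
tool_rot: [0.706, 0.049, -0.048, -0.705]
ft_force: [-0.3, -0.4, -0.2]
width: 0.607
t 57.8 tcp [ 0.3966 -0.3567  0.0381] jawaz 7.9 down [ 0.0011 -0.001  -1.    ] j [-0.735  0.451  1.962  0.     0.727 -0.873] F [-0.3 -0.4 -0.2] M [-0.03  0.04 -0.01] w 0.607
shift mm [-2.5  7.3  1. ]  rotvec [0.0011 0.0003 0.0009]
```

```bash
python3 -m inch '[[-2.5,6.5,0.8,0,0,0],[0,0,0,0,0,0],[0,0,0,0,0,0]]'
python3 -m inch '[[0,0,0,0,0,0],[0,0,0,0,0,0],[0,0,0,0,0,0],[0,0,0,0,0,0],[0,0,0,0,0,0],[0,0,0,0,0,0]]' 255
python3 -c "
from h import *
st()"
```

```text
time: 58.18
eef_pos: [0.3934, -0.3559, 0.0306]
tool_rot: [-0.705, -0.049, 0.049, 0.705]
ft_force: [0.4, -0.2, 0.0]
width: 0.607
time: 58.92
eef_pos: [0.3936, -0.3559, 0.0306]
tool_rot: [0.705, 0.049, -0.049, -0.705]
ft_force: [1.4, -0.2, 0.2]
width: 0.115
t 58.92 tcp [ 0.3936 -0.3559  0.0306] jawaz 7.9 down [ 1.e-04 -1.e-04 -1.e+00] j [-0.738  0.461  1.97   0.     0.71  -0.876] F [ 1.4 -0.2  0.2] M [-0.08 -0.04 -0.03] w 0.115
```

```bash
python3 -m inch '[[0,-8,0,0,0,0],[0,-20,0,0,0,0],[0,-30,0,0,0,0],[0,-40,0,0,0,0],[0,-40,0,0,0,0],[0,-40,0,0,0,0],[0,-30,0,0,0,0],[0,0,0,0,0,0],[0,0,0,0,0,0]]'
python3 -c "
from h import *
st();go((.5826,-.0159,.238),7.9);s=snap('scene');crop(s,(60,80,260,290),3,'s32')"
```

```text
time: 60.05
eef_pos: [0.3928, -0.3552, 0.2373]
tool_rot: [-0.705, -0.048, 0.049, 0.706]
ft_force: [0.0, 0.6, -3.2]
width: 0.116
t 60.05 tcp [ 0.3928 -0.3552  0.2373] jawaz 7.9 down [-0.0013  0.0011 -1.    ] j [-0.738  0.183  1.81  -0.     1.15  -0.876] F [ 0.   0.6 -3.2] M [-0.02  0.07  0.03] w 0.116
shift mm [234.7  -0.5 310. ]  rotvec [-0.0013  0.0001 -0.0011]
```

View pics/s32.png

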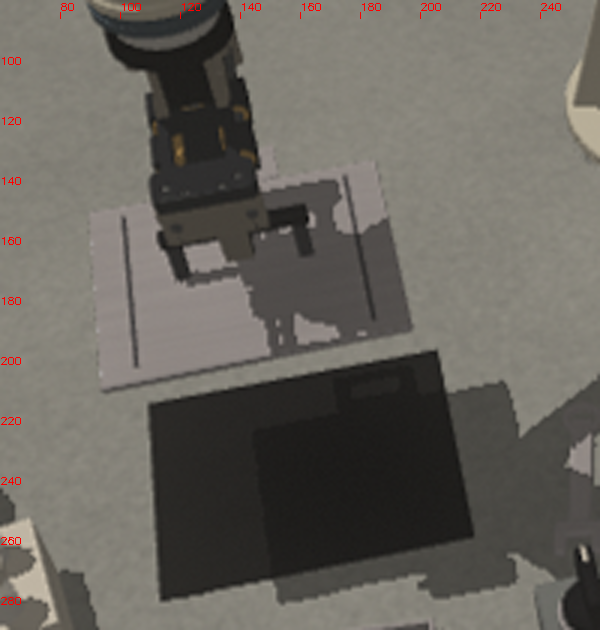

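```bash
python3 -m inch '[[12,0,16,0,0,0],[23.4,0,30.9,0,0,0],[23.4,0,30.9,0,0,0],[23.4,0,30.9,0,0,0],[23.4,0,30.9,0,0,0],[23.4,0,30.9,0,0,0],[23.4,0,30.9,0,0,0],[23.4,0,30.9,0,0,0],[23.4,0,30.9,0,0,0],[23.4,0,30.9,0,0,0],[12,0,16,0,0,0],[0,0,0,0,0,0]]'
python3 -m inch '[[0,0,0,0,0,0],[0,0,0,0,0,0]]'
python3 -c "
from h import *
st();go((.5826,-.0159,.19),7.9)"
```

```text
time: 61.6
eef_pos: [0.583, -0.015, 0.2377]
tool_rot: [-0.705, -0.049, 0.05, 0.705]
ft_force: [-0.6, 0.1, -3.1]
width: 0.111
time: 61.85
eef_pos: [0.5827, -0.0173, 0.2385]
tool_rot: [0.706, 0.048, -0.049, -0.705]
ft_force: [-0.4, -0.1, -3.1]
width: 0.116
t 61.85 tcp [ 0.5827 -0.0173  0.2385] jawaz 7.8 down [-4.e-04 -3.e-04 -1.e+00] j [-0.032  0.266  1.7   -0.     1.176 -0.169] F [-0.4 -0.1 -3.1] M [-0.01  0.04 -0.02] w 0.116
shift mm [ 0.1 48.5  1.4]  rotvec [ 0.0002 -0.0009 -0.0004]
```

Lower to just above the staple (top 0.153) and check the slot alignment.

```bash
python3 -m inch '[[0,25,1.2,0,0,0],[0,20,0,0,0,0],[0,0,0,0,0,0],[0,0,0,0,0,0]]'
python3 -c "
from h import *
st();go((.5826,-.0159,.165),7.9);s=snap('scene');crop(s,(240,180,390,300),5,'s33');t=snap('top');crop(t,(245,140,395,270),5,'t33')"
```

```text
time: 62.35
eef_pos: [0.5834, -0.0157, 0.1944]
tool_rot: [0.705, 0.049, -0.048, -0.705]
ft_force: [0.7, 0.3, -3.5]
width: 0.115
t 62.35 tcp [ 0.5834 -0.0157  0.1944] jawaz 7.9 down [ 0.001 -0.    -1.   ] j [-0.029  0.309  1.745 -0.     1.087 -0.167] F [ 0.7  0.3 -3.5] M [-0.05  0.05 -0.  ] w 0.115
shift mm [-0.9 29.4 -0.1]  rotvec [ 0.0002 -0.0005  0.0009]
```

View pics/s33.png

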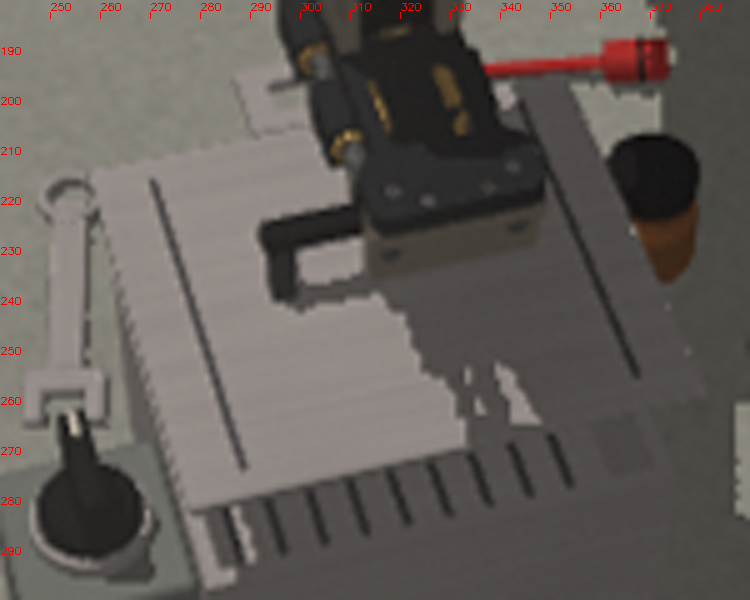

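View pics/t33.png

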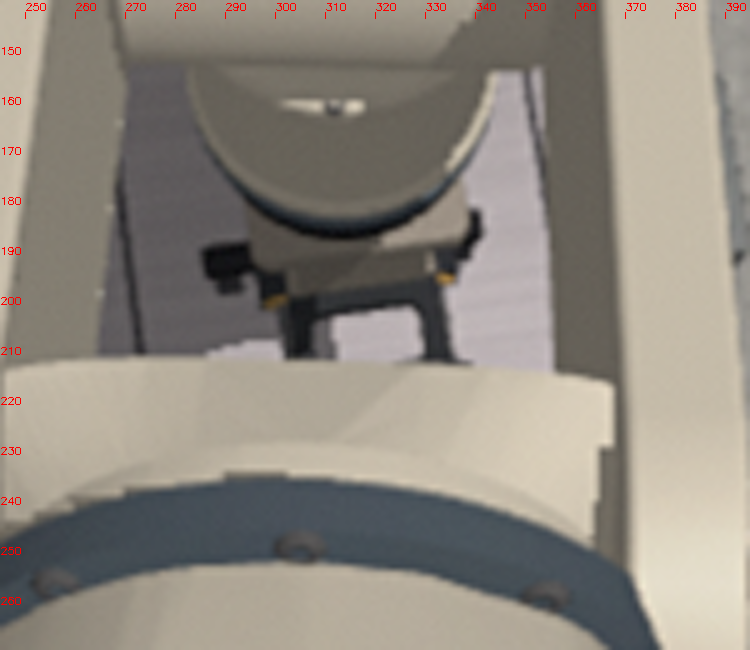

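```bash
python3 -m inch '[[-0.9,10,0,0,0,0],[0,10,0,0,0,0],[0,0,0,0,0,0]]'
python3 -m inch '[[0,8,0,0,0,0],[0,8,0,0,0,0],[0,0,0,0,0,0]]'
python3 -c "
from h import *
st();go((.5826,-.0159,.1366),7.9)"
```

```text
time: 62.82
eef_pos: [0.5813, -0.0153, 0.1723]
tool_rot: [-0.705, -0.048, 0.05, 0.706]
ft_force: [-0.7, -0.0, -3.7]
width: 0.118
time: 63.2
eef_pos: [0.5816, -0.0153, 0.1567]
tool_rot: [-0.705, -0.048, 0.049, 0.705]
ft_force: [0.8, -0.1, -3.8]
width: 0.115
t 63.2 tcp [ 0.5816 -0.0153  0.1567] jawaz 7.9 down [-0.0015  0.     -1.    ] j [-0.029  0.349  1.781 -0.     1.013 -0.167] F [ 0.8 -0.1 -3.8] M [-0.1   0.04  0.03] w 0.115
shift mm [ 0.9 20.1 -0.7]  rotvec [-0.0002  0.0001 -0.0015]
```

```bash
python3 -m inch '[[0.5,7,-0.6,0,0,0],[0,5,0,0,0,0],[0,0,0,0,0,0],[0,0,0,0,0,0]]'
python3 -m inch '[[0,4,0,0,0,0],[0,2,0,0,0,0],[0,0,0,0,0,0]]'
python3 -c "
from h import *
st();go((.5826,-.0159,.1366),7.9)"
```

```text
time: 63.7
eef_pos: [0.5828, -0.0159, 0.1457]
tool_rot: [-0.705, -0.049, 0.049, 0.705]
ft_force: [-0.3, 0.5, -2.8]
width: 0.121
time: 64.08
eef_pos: [0.5826, -0.0159, 0.1394]
tool_rot: [-0.705, -0.049, 0.049, 0.705]
ft_force: [-0.2, -0.6, -3.2]
width: 0.112
t 64.08 tcp [ 0.5826 -0.0159  0.1394] jawaz 7.9 down [-4.e-04 -0.e+00 -1.e+00] j [-0.03   0.371  1.793 -0.     0.978 -0.168] F [-0.2 -0.6 -3.2] M [-0.13  0.05  0.02] w 0.112
shift mm [ 0.   2.8 -0. ]  rotvec [-0.      0.0001 -0.0004]
```

No contact yet and no side force. I'll go down the last 2–3 mm in small steps.

```bash
python3 -m inch '[[0,2,0,0,0,0],[0,0,0,0,0,0],[0,0,0,0,0,0]]'
python3 -m inch '[[0,1,0,0,0,0],[0,0,0,0,0,0],[0,0,0,0,0,0]]'
python3 -c "
from h import *
st()"
```

```text
time: 64.45
eef_pos: [0.5828, -0.0159, 0.1376]
tool_rot: [0.705, 0.049, -0.049, -0.705]
ft_force: [0.3, 0.8, -2.5]
width: 0.117
time: 64.82
eef_pos: [0.5828, -0.0159, 0.1366]
tool_rot: [0.705, 0.049, -0.049, -0.705]
ft_force: [0.5, -0.3, -1.9]
width: 0.116
t 64.83 tcp [ 0.5828 -0.0159  0.1366] jawaz 7.9 down [ 1.e-04 -0.e+00 -1.e+00] j [-0.03   0.374  1.795 -0.     0.972 -0.168] F [ 0.5 -0.3 -1.9] M [-0.12  0.06  0.01] w 0.116
```

Height is at the seated value and the load is starting to transfer. I'll release and lift away.

```bash
python3 -m inch '[[0,0.5,0,0,0,0],[0,0,0,0,0,0]]'
python3 -m inch '[[0,0,0,0,0,0],[0,0,0,0,0,0],[0,0,0,0,0,0],[0,0,0,0,0,0],[0,-20,0,0,0,0],[0,-40,0,0,0,0],[0,-50,0,0,0,0],[0,-40,0,0,0,0],[0,0,0,0,0,0]]' 100
python3 -m inch '[[-40,0,20,0,0,0],[-40,0,40,0,0,0],[-20,0,50,0,0,0],[0,0,50,0,0,0],[0,0,50,0,0,0],[0,0,50,0,0,0],[0,0,50,0,0,0],[0,0,0,0,0,0]]'
python3 -c "
from h import *
st();s=snap('scene','s34');crop(s,(235,180,395,340),4,'s35');t=snap('top','t34');crop(t,(245,140,395,270),5,'t35')"
```

```text
time: 65.08
eef_pos: [0.5828, -0.0159, 0.1366]
tool_rot: [0.705, 0.049, -0.049, -0.705]
ft_force: [-1.7, -0.5, 3.7]
width: 0.113
time: 66.2
eef_pos: [0.5846, -0.0159, 0.2896]
tool_rot: [0.706, 0.051, -0.047, -0.705]
ft_force: [0.4, -0.6, 0.4]
width: 0.608
time: 67.2
eef_pos: [0.4399, 0.2797, 0.2846]
tool_rot: [0.705, 0.049, -0.051, -0.705]
ft_force: [0.1, -0.4, -0.1]
width: 0.604
t 67.2 tcp [0.4399 0.2797 0.2846] jawaz 8.1 down [-1.7e-03 -4.0e-04 -1.0e+00] j [5.630e-01 1.280e-01 1.769e+00 1.000e-03 1.247e+00 4.210e-01] F [ 0.1 -0.4 -0.1] M [-0.06  0.08  0.02] w 0.604
```

View pics/t34.png

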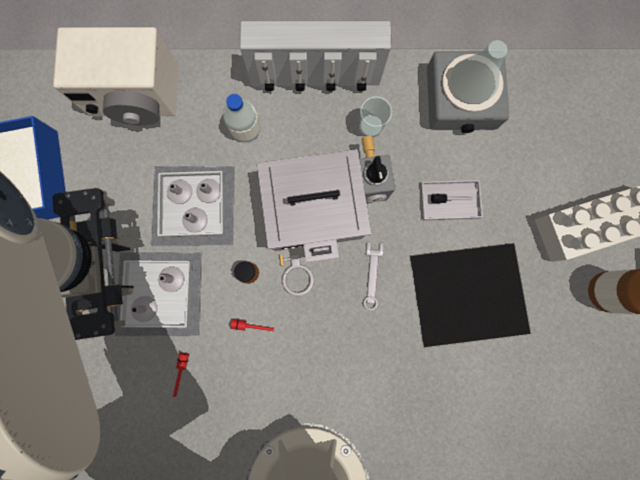

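View pics/s35.png

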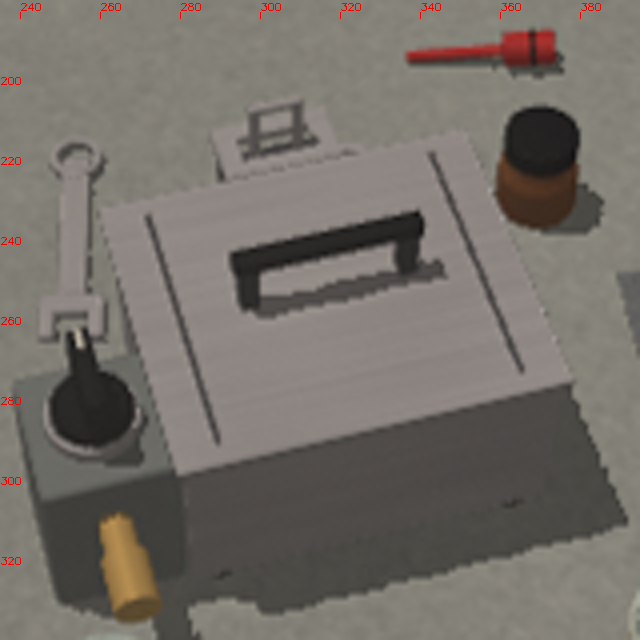

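View pics/t35.png

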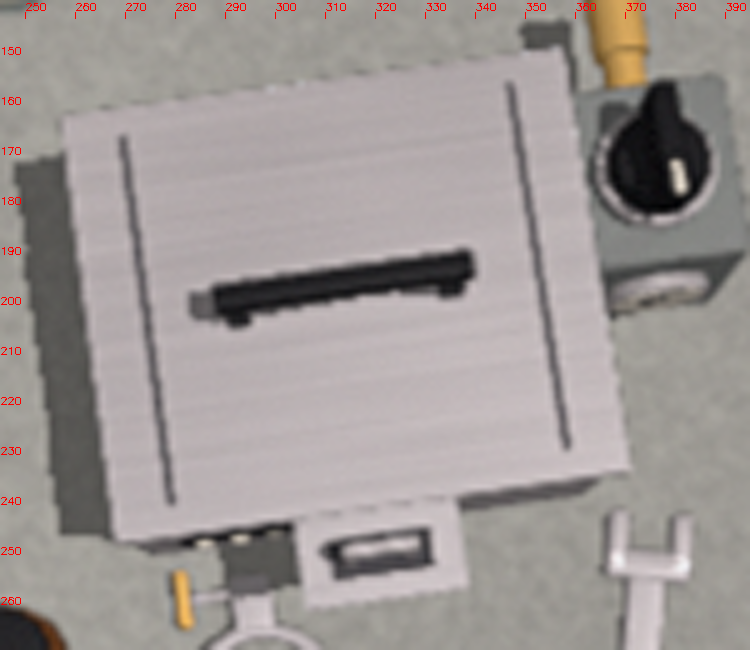

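The picture matches the start apart from the pin being gone from the staple. One numeric check of the lid's position against the first picture, and of the tray contents:

```bash
python3 - <<'E'
from h import *
for n,f,b in [("top","top0",(255,145,375,238)),("scene","scene0",(262,228,380,300))]:
    s=snap(n); g=cv2.cvtColor(s["image"],cv2.COLOR_RGB2GRAY).astype(np.float32); g0=cv2.imread(f"pics/{f}.png",0).astype(np.float32)
    x0,y0,x1,y1=b; w=cv2.createHanningWindow((x1-x0,y1-y0),cv2.CV_32F)
    print(n,"lid shift px",cv2.phaseCorrelate(g0[y0:y1,x0:x1].copy(),g[y0:y1,x0:x1].copy(),w))
    if n=="scene": crop(s,(380,170,500,310),4,"s36")
    else: crop(s,(110,155,245,345),4,"t36")
st()
E
```

```text
top lid shift px ((0.16172493665990118, -0.015300905969404255), 0.9619178780251079)
scene lid shift px ((-0.06665971092763101, -0.06084019399469298), 1.0105820492461877)
t 67.4 tcp [0.4409 0.2763 0.2854] jawaz 7.9 down [-9.e-04 -1.e-03 -1.e+00] j [ 0.557  0.125  1.77  -0.     1.248  0.42 ] F [-0.8 -0.3 -0.6] M [-0.05  0.01 -0.04] w 0.602
```

View pics/s36.png

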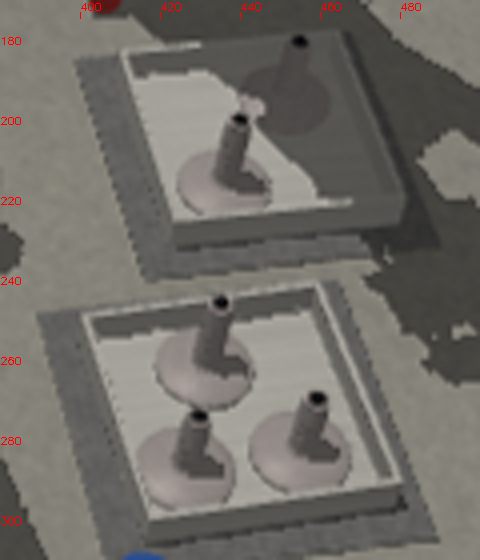

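View pics/t36.png

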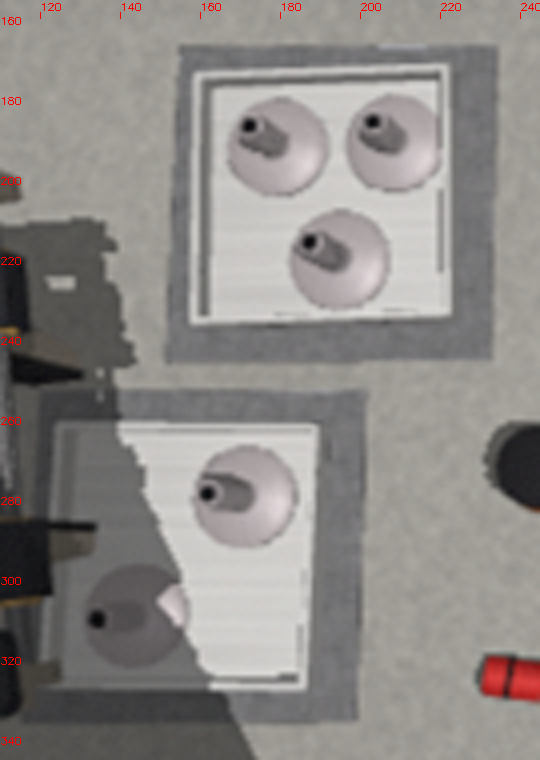

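Three fittings stand flat in the formerly empty tray and the waiting pair has not moved. The lid is within 0.2 px of its starting place. Handing in.

```bash
python3 -c "
from h import *
print(ctrl.close_job())"
```

```text
the job is handed in; nothing more can be done
None
```

The job is done and handed in at about 67 s of the 210 s allowed; the hand-in gives no verdict, so what follows rests on my own checks.

- **Vent:** I turned the knob about 1.26 rad clockwise, held it there for 2.3 s and let go. The picture after release shows it back at rest. The turn is read from the tool, not the joint.
- **Pin:** I took the black-headed pin (not the red ones) straight out of the staple and laid it in the dish, where it still lies.
- **Lid:** I laid it flat on the mat, and at the end put it back on the empty chamber. It sits within 0.2 px of where it started, in both camera views, and at the same height.
- **Fittings:** The chamber held three. All three stand upright in the tray that was empty, one with its flange close to the tray wall.
- **Bystanders:** The waiting batch shows no change from the first pictures, and the jar, wrench, beaker, bottle and clamp look to be where they were. I compared those by eye only.

No grip slip or knocked fitting was seen during the run. None of the final checks failed. The two cameras disagreed by 2 to 3 mm on the fittings and about 4 mm on the dish centre, so I took averages. While laying the lid on the mat I pressed up to about 24 N for a moment before backing off.

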